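Stack the hub parts on the blue assembly plate

TASK

Stack the hub parts in the middle of the blue plate, each lying flat and centred on the one below: first the steel flange with its collar up, then the black ring over its collar, then the brass ring on the black one, and last the gear, hub up, on top. Leave the red ring, the bracket and the dropper bottle where they stand, and let go of everything at the end.

Things in the scene. Friction and masses are not known exactly. Their poses are not given: they have to be found in the camera images.
- flange_mid (a point): a turned pale-grey steel flange lying flat, collar up: round disc 64 mm diameter and 11 mm thick with small bolt holes, and on it a central round collar 34 mm diameter that rises 15 mm above the disc (26 mm high in all). 0.31 kg. The point is on its axis, 13 mm above its underside; z is its axis, up.
- black_ring_mid (a point): a flat black plastic ring lying flat: 56 mm outside diameter, 42 mm plain bore right through, 10 mm high; the point is its centre, 5 mm above its underside; z up. Its bore passes over the flange's collar with 4 mm to spare all round, so that it lies on the flange's disc. 0.06 kg.
- brass_ring_mid (a point): a brass-yellow ring lying flat: 56 mm outside diameter, 14 mm high. From below it has a counterbore 42 mm diameter and 8 mm deep, above that a 24 mm bore. The counterbore is already underneath, so it needs no turning over; set on the black ring it passes over the last 5 mm of the flange's collar and lies flat on the black ring. 0.15 kg. The point is on its axis, 7 mm above its underside; z up.
- gear_mid (a point): a pale-grey steel spur gear lying flat, hub up: toothed disc 49 mm diameter and 12 mm thick, with a hub 22 mm diameter on top (19 mm high in all). 0.11 kg. The point is on its axis, 9.5 mm above its underside; z up.
- blue_plate_top (a point): a fixed round blue plate on the bench, 90 mm diameter, 8 mm high, with a flush grey pad of 76 mm diameter and a small silver dot in the middle: here the stack is built. The point is the centre of its flat top.
- orange_plate_top (a point): a fixed round plate like the blue one, but orange (90 mm diameter, 8 mm high, grey pad): not for this job. The point is the centre of its flat top.
- red_ring_mid (a point): a flat red plastic ring lying flat: 56 mm outside diameter, 42 mm plain bore right through, 10 mm high; the point is its centre, 5 mm above its underside; z up. Same shape as the black ring, but not for this job.
- bracket: a pale-grey angle bracket, 40 mm x 50 mm footprint, 36 mm high, standing on the bench: a bystander. Origin at the centre of its underside.
- oil_dropper: a small brown dropper bottle with a black top, 34 mm diameter, 102 mm high, standing upright: a bystander. Origin at the centre of its underside.
There are look-alikes about, which are no part of the job. Several things look just like the part that bears brass_ring_mid: the one meant starts nearest to the robot's base.

How it is judged:
By the outcome, as a careful person would: the job done as asked, in the order asked, and still so for the second after the job is handed in, with the robot touching nothing.
It also fails if it takes over 93 s, if anything falls off the work surface, if the arm or the gripper's body presses on something with over 40 N, if the wrist force passes 120 N, or if a joint passes its speed limit or range.

ROBOT

A 6-joint arm with a two-finger parallel gripper is mounted at the origin on a cart in front of the work surface, level with it; the furniture and walls round the work are solid. World frame = base frame: x ahead of the robot, y to its left, z up, the work surface at z = 0. Lengths are in m, angles in rad, forces in N, time in s.
With the tool pointing down it reaches from about 0.35 to 0.875 m from the base axis. Payload 4.2 kg.
Tool frame: the origin (TCP) lies midway between the tips of the shut fingers; the grasp point (between the pads) lies 19 mm behind it; z points along the fingers, y is the line along which they close (so a half turn about z gives the same grasp; the last joint's range is limited). The gripper opens to 85 mm and grips with 20 to 120 N. Pads are 22 mm wide; open, the fingers measure 114 mm over their backs; the gripper's body (76 mm by 85 mm) begins 54 mm behind the grasp point. The pads swing forward as they close: fully open they stand 13 mm farther back than shut.
Start: joints at [-0.954, 0.385, 0.008, 0, -1.194, -0.259], TCP at [0.219, -0.585, 0.231] pointing down, gripper open.
Joint ranges: [-3.14, 3.14], [-1.21, 2.06], [-1.07, 1.41], [-3.16, 2.05], [-2.99, -0.16], [-3.1, 3.1]. Speed limits (rad/s): [2.79, 2.79, 3.14, 3.14, 3.14, 3.14].

INTERFACE

Orientations are given as a unit quaternion [w, x, y, z].
In Python, from rig import ctrl, cams, workorder gives the robot as it stands.
- The arm moves only by the shell command python3 -m pendant 'ROWS' [OPENING]. ROWS is JSON, a list of rows, each a list of 2 entries, a list of its own where there are three numbers: the shift along the tool's x, y, z in mm, then the turn, a rotation vector about the tool's x, y, z in degrees. A call has 1 to 8 rows; each row is the pose to reach, as a shift and turn from the pose commanded when the call began, along the tool's axes at that moment; what a row does not reach only later rows make up. A row lasts 1/10 s, in which the tool goes at most 50 mm and 8.59 degrees, less where a joint would pass 70% of its speed; a pose out of reach is approached as far as the arm can. A call with a gripper value outside its range is refused whole. OPENING is the finger opening in mm, from 0 to 85.4, set as the call begins (- or left out, the last holds). The fingers move at their own pace and stop on an object; the grip force is fixed at half the most. Time passes only in rows, so rows that repeat a pose let the fingers close. It gives the time, the measured TCP pose, the force, the opening and the grip force at its end, in the units of the state.
- ctrl.observe(): the state, without advancing time (a new reading comes with each control period).
- cams.get_image(name): name is "side" or "top" or "wrist"; returns (picture, depth): 480x640x3 uint8, red, green, blue; 480x640 float32, m along the optical axis (not along the pixel's ray), 0 where there is no reading.
- cams.get_calibration(name): a dict with "fx", "fy", "cx", "cy" (pixels), "origin" and "orientation" of the camera in the world. Camera axes: x right, y up, looking along -z (the intrinsics and any distortion apply to the point x, -y, -z); pixel columns grow to the right and rows downward; lengths in m; the calibration is good to about 2 mm. A picture is of the moment at which its call begins: read the wrist's pose just before it. get_calibration takes no time and is no camera call; for the wrist camera it gives the pose at the moment of the call.
- workorder.hand_in(): hands the job in; it is judged then, once.
The state is a dict: "time": time; "joint_positions": joint angles; "qd": joint speeds; "joint_torque": joint torques, N m; "tcp_pos": TCP position; "tool_rot": TCP orientation; "contact_force": force on the tool from outside, world axes, zero at the start; "ft_torque": the same for the moment, N m; "grip_width": finger opening in m; "grip_force": force on a finger pad.
Only numpy, scipy, OpenCV 4.12 (cv2) and the standard library are available. Lean on these libraries where they do the work, as an engineer would, in place of code of your own. Each camera call takes 0.05 s, during which the arm holds its last target. There are 200 camera calls.

## Working session

There is one attempt and no reset: what is moved stays moved. The work goes in short steps, Python scripts to look and compute and a shell command to move; the robot and the scene stay as the last step left them, time stands still between calls to the robot, and variables do not carry over. Pictures are saved under pics/ and viewed, at most 14 in all, crops included, and the job is handed in when it is done.

```bash
mkdir -p pics
cat > h.py <<'E'
import numpy as np, cv2
from scipy.spatial.transform import Rotation as R
from rig import ctrl, cams, workorder
def rot(q): return R.from_quat([q[1],q[2],q[3],q[0]])
def grab(n,f=None):
    c=cams.get_calibration(n); p,d=cams.get_image(n)
    if f: cv2.imwrite('pics/'+f,p[:,:,::-1])
    return p,d,c
def world(c,u,v,d):
    p=np.stack([(u-c['cx'])/c['fx']*d,-(v-c['cy'])/c['fy']*d,-d],-1)
    return rot(c['orientation']).apply(p.reshape(-1,3)).reshape(p.shape)+np.array(c['origin'])
def cloud(c,d):
    v,u=np.mgrid[0:480,0:640]; return world(c,u.astype(float),v.astype(float),d)
def onplane(c,u,v,z):
    o=np.array(c['origin']); r=world(c,np.array(float(u)),np.array(float(v)),np.array(1.))-o
    return o+r*(z-o[2])/r[2]
E
python3 - <<'E'
from h import *
for n in('top','side'):
    p,d,c=grab(n,n+'0.png'); print(n,c); np.savez(n+'0.npz',p=p,d=d)
print(ctrl.observe())
E
```

```text
top {'fx': 540.7675379007361, 'fy': 540.7675379007361, 'cx': 318.5777199642067, 'cy': 229.61922283241046, 'origin': array([0.34023289, 0.03315918, 1.40044947]), 'orientation': array([ 0.71042405,  0.06650187, -0.06292021, -0.69779382])}
side {'fx': 541.2217868616158, 'fy': 541.2217868616158, 'cx': 321.11084042460345, 'cy': 235.89218750228522, 'origin': array([0.34785169, 1.37802997, 1.04166451]), 'orientation': array([-0.09516432, -0.03544554,  0.45204264,  0.88619683])}
{'time': 0.1, 'joint_positions': array([-9.54426518e-01,  3.85496941e-01,  6.75669787e-03, -4.04711401e-04,
       -1.19399505e+00, -2.58609800e-01]), 'qd': array([ 0.00090393, -0.00092829,  0.00289141,  0.00076339, -0.0001341 ,
       -0.00054926]), 'joint_torque': array([-9.39504498e-04, -3.93320310e+01,  1.88928473e+01,  4.19794008e+00,
       -2.56603016e-03, -7.78762601e-07]), 'tcp_pos': array([ 0.21869391, -0.58493669,  0.23032276]), 'tool_rot': array([-2.40365766e-04, -1.77854026e-01,  9.84056386e-01,  9.57863260e-04]), 'contact_force': array([ 0.42747135, -1.3462456 , -1.09503339]), 'ft_torque': array([0.00375564, 0.01216504, 0.05046669]), 'grip_force': 0.0, 'grip_width': 0.08529259850381321}
```

View pics/top0.png

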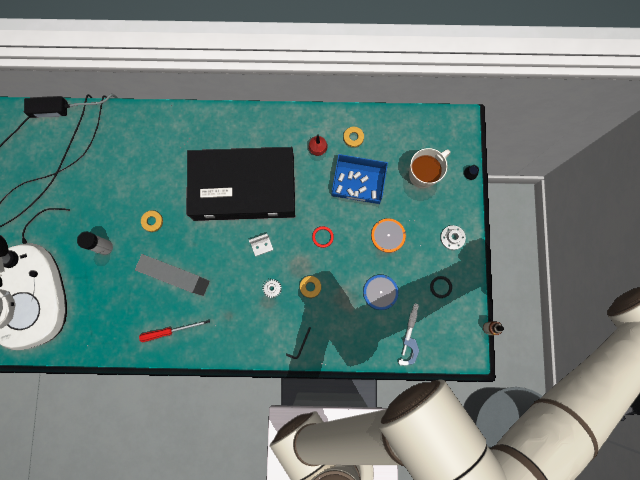

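View pics/side0.png

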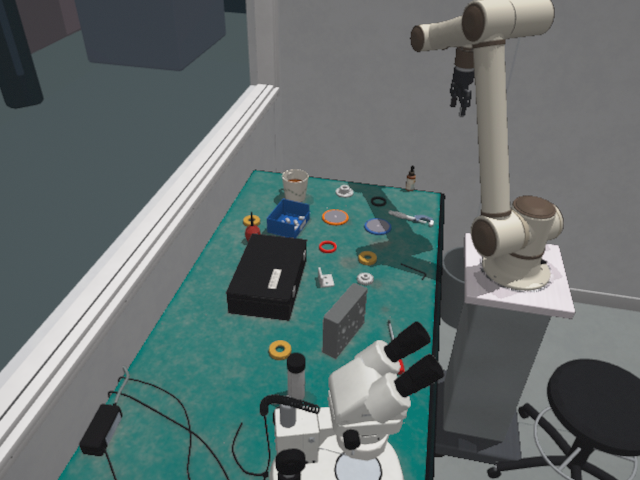

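The top view shows three brass rings, at (310,286), (151,221) and (353,136). The base is at the bottom, near (330,440), so (310,286) should be the nearest. Other positions: flange (453,237), black ring (441,287), blue plate (381,291), gear (272,288), red ring (322,237), bracket (261,244), bottle (494,327). Next I'll measure them and check an enlarged crop.

Run:
```python
from h import *
for n,P in (('top',dict(flange=(453,237,.026),black=(441,287,.01),brass=(310,286,.014),brassB=(151,221,.014),brassC=(353,136,.014),gear=(272,288,.012),blue=(381,291,.008),red=(322,237,.01),bracket=(261,244,.02))),):
    c=cams.get_calibration(n); s=np.load(n+'0.npz'); d=s['d']; W=cloud(c,d)
    for k,(u,v,z) in P.items():
        w=onplane(c,u,v,z); r=np.hypot(W[...,0]-w[0],W[...,1]-w[1])
        m=(r<.043)&(d>0)&(W[...,2]>(.006)); q=W[m]
        bg=W[(r>.05)&(r<.07)&(d>0)][:,2]
        hi=q[:,:2].max(0); lo=q[:,:2].min(0)
        print(k,w.round(4),'n',m.sum(),'bbox mid',((hi+lo)/2).round(4),'size',(hi-lo).round(3),'zmax',np.percentile(q[:,2],95).round(4),'bench',np.median(bg).round(4),'range',np.hypot(*w[:2]).round(3))
p=np.load('top0.npz')['p'][205:345,240:510,::-1]
cv2.imwrite('pics/crop0.png',cv2.resize(p,None,fx=2.96,fy=2.96,interpolation=cv2.INTER_CUBIC))
```

```text
flange [ 0.5817 -0.3041  0.026 ] n 415 bbox mid [ 0.5808 -0.302 ] size [0.083 0.081] zmax 0.0289 bench 0.002 range 0.656
black [ 0.4539 -0.2738  0.01  ] n 223 bbox mid [ 0.4544 -0.2729] size [0.082 0.079] zmax 0.0138 bench 0.0019 range 0.53
brass [0.4501 0.0618 0.014 ] n 344 bbox mid [0.448  0.0595] size [0.077 0.077] zmax 0.0196 bench 0.0018 range 0.454
brassB [0.6124 0.4817 0.014 ] n 339 bbox mid [0.6097 0.4808] size [0.078 0.084] zmax 0.0192 bench 0.0017 range 0.779
brassC [ 0.8552 -0.0454  0.014 ] n 327 bbox mid [ 0.8535 -0.0458] size [0.077 0.081] zmax 0.0191 bench 0.0019 range 0.856
gear [0.4434 0.1591 0.012 ] n 268 bbox mid [0.4415 0.1593] size [0.077 0.078] zmax 0.0214 bench 0.0017 range 0.471
blue [ 0.4411 -0.1203  0.008 ] n 733 bbox mid [ 0.4413 -0.1203] size [0.082 0.083] zmax 0.0141 bench 0.0018 range 0.457
red [0.5785 0.0333 0.01  ] n 194 bbox mid [0.5765 0.031 ] size [0.08  0.079] zmax 0.0143 bench 0.0018 range 0.579
bracket [0.5556 0.1906 0.02  ] n 267 bbox mid [0.5538 0.1909] size [0.076 0.081] zmax 0.0384 bench 0.002 range 0.587
```

View pics/crop0.png

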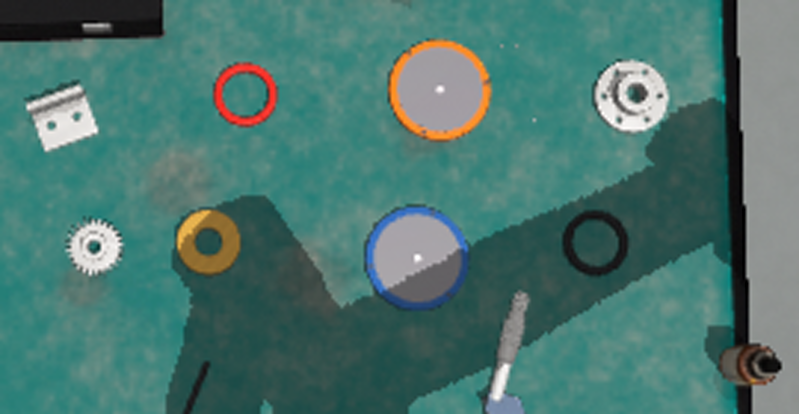

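The crop confirms it: the brass ring at crop (208,241) lies 0.454 m from the base, against 0.779 and 0.856 m for the other two. The black ring is at (595,242), the flange at (631,96), the gear at (94,247) and the blue plate's dot at (417,257). I'll move above the flange and line the tool up with the world axes.

```bash
python3 -m pendant '[[[-50,16,0],[0,0,7]],[[-100,32,0],[0,0,14]],[[-150,48,0],[0,0,20.5]],[[-200,64,0],[0,0,20.5]],[[-250,80,0],[0,0,20.5]],[[-300,96,0],[0,0,20.5]],[[-345,110,0],[0,0,20.5]],[[-390,124,10],[0,0,20.5]]]'
python3 - <<'E'
from h import *
s=ctrl.observe(); T=rot(s['tool_rot']).as_matrix(); print(s['tcp_pos'],T.round(3),s['time'])
c=cams.get_calibration('wrist'); print(c['origin']-s['tcp_pos'],rot(c['orientation']).as_matrix().round(3),c['fx'],c['cx'],c['cy'])
print('to flange hover, tool mm',(T.T@(np.array([.581,-.303,.15])-s['tcp_pos'])*1e3).round(1))
E
```

```text
time: 0.9
tcp_pos: [0.5348, -0.3374, 0.2239]
tool_rot: [0.001, -0.0, 1.0, -0.001]
contact_force: [1.1, -1.2, 0.4]
grip_width: 0.0854
grip_force: 0.0
[ 0.53477269 -0.33739577  0.22386982] [[-1.    -0.     0.002]
 [-0.     1.    -0.001]
 [-0.002 -0.001 -1.   ]] 0.9
[-0.06684244  0.00099691  0.14211164] [[-0.    -0.964 -0.266]
 [ 1.    -0.     0.001]
 [-0.001 -0.266  0.964]] 416.78929544288724 311.16736236075843 232.05889234220965
to flange hover, tool mm [-46.1  34.4  73.9]
```

```bash
python3 -m pendant '[[[-35,30,30],[0,0,0]],[[-35,30,70],[0,0,0]],[[-35,30,70],[0,0,0]],[[-35,30,70],[0,0,0]]]'
cat >> h.py <<'E'
def wr(f=None):
    s=ctrl.observe(); p,d,c=grab('wrist',f); T=rot(s['tool_rot']).as_matrix(); return s,p,d,c,T
E
python3 - <<'E'
from h import *
s,p,d,c,T=wr('w1.png'); np.savez('w1.npz',p=p,d=d); print(s['time'],s['tcp_pos'],T.round(3)); print(c)
E
```

```text
time: 1.3
tcp_pos: [0.5674, -0.3091, 0.1527]
tool_rot: [-0.001, -0.0, 1.0, -0.0]
contact_force: [-1.1, -0.8, 0.6]
grip_width: 0.0855
grip_force: 0.0
1.3 [ 0.56739249 -0.30908604  0.15266553] [[-1.    -0.    -0.003]
 [-0.     1.    -0.   ]
 [ 0.003 -0.    -1.   ]]
{'fx': 416.78929544288724, 'fy': 416.78929544288724, 'cx': 311.16736236075843, 'cy': 232.05889234220965, 'origin': array([ 0.50121204, -0.30817777,  0.29508219]), 'orientation': array([ 0.70085182, -0.09346446, -0.09353685,  0.70094364])}
```

View pics/w1.png

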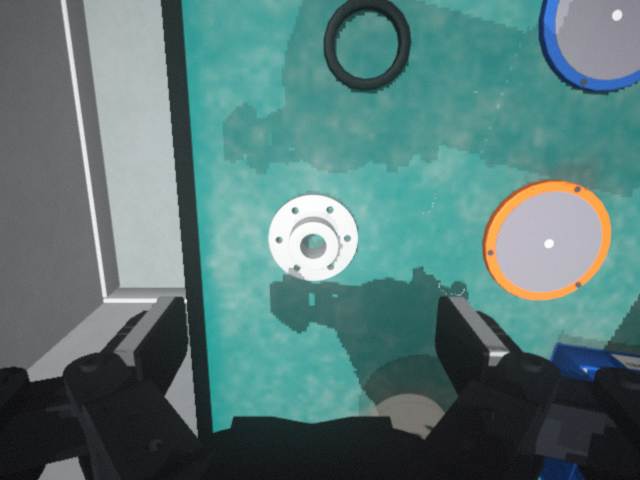

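The wrist view shows the flange's disc spanning columns 268–358 and rows 194–282, so its centre is about (313,238); the collar top is near (313,242). The black ring is at (367,45), the blue plate's dot at (617,15) and the orange plate's dot at (548,243).

```bash
cat >> h.py <<'E'
def fit(c,mask,z,seed):
    "ellipse centre of the blob nearest to seed, cast onto height z"
    n,l,st,ce=cv2.connectedComponentsWithStats(mask.astype(np.uint8))
    i=1+np.argmin([np.hypot(*(ce[k]-seed))+(1e4 if st[k,4]<150 else 0) for k in range(1,n)])
    cs,_=cv2.findContours((l==i).astype(np.uint8),cv2.RETR_EXTERNAL,cv2.CHAIN_APPROX_NONE)
    k=cv2.convexHull(max(cs,key=len)); e=cv2.fitEllipse(k)
    pts=np.array([onplane(c,u,v,z)[:2] for u,v in k[:,0]])
    A=np.c_[2*pts,np.ones(len(pts))]; sol=np.linalg.lstsq(A,(pts**2).sum(1),rcond=None)[0]
    r=np.sqrt(sol[2]+sol[0]**2+sol[1]**2); return sol[:2],2*r,e[0]
E
python3 - <<'E'
from h import *
a=np.load('w1.npz'); p=a['p']; d=a['d']
c={'fx':416.789,'fy':416.789,'cx':311.167,'cy':232.059,'origin':np.array([.50121204,-.30817777,.29508219]),'orientation':[.70085182,-.09346446,-.09353685,.70094364]}
hsv=cv2.cvtColor(p,cv2.COLOR_RGB2HSV)
m=(hsv[...,1]<60)&(hsv[...,2]>150); m[:180]=0;m[290:]=0
print('flange',fit(c,m,.011,(313,238)),onplane(c,313,242,.026))
m=(hsv[...,0]>5)&(hsv[...,0]<22)&(hsv[...,1]>150); m[310:]=0
print('orange',fit(c,m,.008,(548,243)),onplane(c,548,243,.008))
m=hsv[...,2]<70; m[:,:300]=0;m[95:]=0; m[:,430:]=0
print('black',fit(c,m,.01,(367,45)))
ct=cams.get_calibration('top'); pt=np.load('top0.npz')['p']; h=cv2.cvtColor(pt,cv2.COLOR_RGB2HSV)
print('top: orange',fit(ct,(h[...,0]>5)&(h[...,0]<19)&(h[...,1]>150),.008,(388,236)))
mb=(h[...,0]>104)&(h[...,0]<122)&(h[...,1]>110)
print('blue',fit(ct,mb,.008,(380,292)),'dot',onplane(ct,240+417.5/2.96-.3,205+257.5/2.96-.3,.008))
print('flange',fit(ct,(h[...,1]<50)&(h[...,2]>120),.011,(453,237)))
print('brass',fit(ct,(h[...,0]>14)&(h[...,0]<28)&(h[...,1]>130),.014,(310,286)))
print('gear',fit(ct,(h[...,1]<60)&(h[...,2]>120),.012,(272,288)))
E
```

```text
flange (array([ 0.58286435, -0.30710035]), np.float64(0.06423719810555135), (312.61962890625, 236.97067260742188)) [ 0.58124095 -0.30690942  0.026     ]
orange (array([ 0.58630159, -0.13939356]), np.float64(0.08985247265671863), (546.4243774414062, 239.35580444335938)) [ 0.58732443 -0.13787812  0.008     ]
black (array([ 0.45581871, -0.2730909 ]), np.float64(0.05499194382180696), (366.7427062988281, 42.95295715332031))
top: orange (array([ 0.58707475, -0.1391005 ]), np.float64(0.08887937118872091), (388.04058837890625, 235.12693786621094))
blue (array([ 0.43894039, -0.11851319]), np.float64(0.08803717041900201), (380.2926025390625, 291.9136962890625)) dot [ 0.43928561 -0.11967014  0.008     ]
flange (array([ 0.58415027, -0.30778542]), np.float64(0.06400529702434016), (452.9941711425781, 237.12831115722656))
brass (array([0.44927395, 0.06183313]), np.float64(0.05373857814855734), (309.9923400878906, 286.3590087890625))
gear (array([0.441081  , 0.16127779]), np.float64(0.05004599698693375), (271.2091979980469, 288.923828125))
```

```bash
python3 -m pendant '[[[-15,2,40],[0,0,0]],[[-15,2,80],[0,0,0]],[[-15,2,110],[0,0,0]],[[-15,2,125],[0,0,0]],[[-15,2,132],[0,0,0]],[[-15,2,136],[0,0,0]],[[-15,2,136],[0,0,0]]]' 55
python3 - <<'E'
from h import *
s,p,d,c,T=wr('w2.png'); print(s['tcp_pos'],T.round(4).tolist(),s['contact_force'],s['grip_width'])
h=cv2.cvtColor(p,cv2.COLOR_RGB2HSV)
E
```

```text
time: 2.05
tcp_pos: [0.5838, -0.3074, 0.0185]
tool_rot: [0.001, 0.0, 1.0, -0.0]
contact_force: [0.9, -0.2, 0.9]
grip_width: 0.055
grip_force: 0.0
[ 0.58380554 -0.30735319  0.01853447] [[-1.0, 0.0002, 0.0025], [0.0002, 1.0, -0.0009], [-0.0025, -0.0009, -1.0]] [ 0.8972272  -0.16896941  0.88906837] 0.05499828482873001
```

View pics/w2.png

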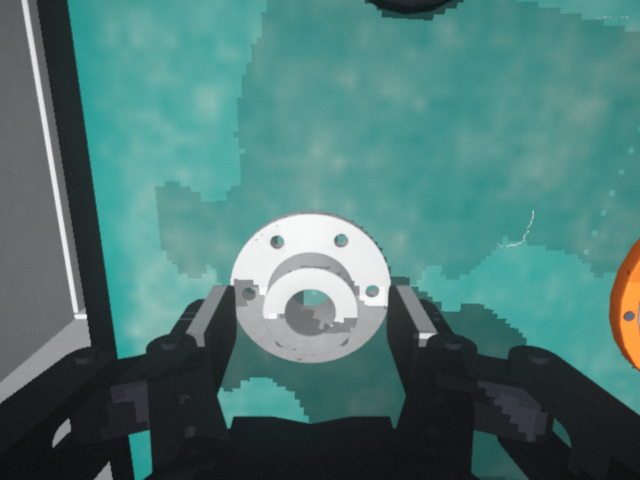

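The flange's bore is at (311,312), midway between the fingers at columns 235 and 395. Lower 5 mm, close, lift.

```bash
python3 -m pendant '[[[0,0,3],[0,0,0]],[[0,0,5],[0,0,0]],[[0,0,5],[0,0,0]]]'; python3 -m pendant '[[[0,0,0],[0,0,0]],[[0,0,0],[0,0,0]],[[0,0,0],[0,0,0]],[[0,0,0],[0,0,0]],[[0,0,0],[0,0,0]],[[0,0,0],[0,0,0]]]' 20;  python3 -m pendant '[[[0,0,-10],[0,0,0]],[[0,0,-30],[0,0,0]],[[0,0,-60],[0,0,0]],[[0,0,-60],[0,0,0]]]'
```

```text
time: 2.4
tcp_pos: [0.5829, -0.3067, 0.012]
tool_rot: [-0.0, -0.0, 1.0, 0.0]
contact_force: [0.0, 0.8, -0.6]
grip_width: 0.055
grip_force: 0.0
time: 3.0
tcp_pos: [0.5832, -0.3069, 0.0126]
tool_rot: [0.0, -0.0, 1.0, -0.0]
contact_force: [-0.5, 0.0, 5.3]
grip_width: 0.0312
grip_force: 60.0
time: 3.4
tcp_pos: [0.5852, -0.3075, 0.0757]
tool_rot: [0.003, -0.0, 1.0, -0.001]
contact_force: [1.1, 0.1, -2.6]
grip_width: 0.0313
grip_force: 60.1
```

```bash
python3 -m pendant '[[[13,45,-10],[0,0,0]],[[26,90,-20],[0,0,0]],[[40,135,-20],[0,0,0]],[[53,175,-20],[0,0,0]],[[55,187,-20],[0,0,0]],[[55,187,-20],[0,0,0]],[[55,187,-20],[0,0,0]],[[55,187,-20],[0,0,0]]]'
python3 - <<'E'
from h import *
s,p,d,c,T=wr('w3.png'); print(s['time'],s['tcp_pos'],T.round(4).tolist(),c['origin'])
h=cv2.cvtColor(p,cv2.COLOR_RGB2HSV)
mb=(h[...,0]>104)&(h[...,0]<122)&(h[...,1]>110)
try: print('blue',fit(c,mb,.008,(320,130)))
except Exception as e: print(e)
np.savez('w3.npz',p=p); import pickle; pickle.dump((s,c),open('w3.pkl','wb'))
E
```

```text
time: 4.2
tcp_pos: [0.5281, -0.1207, 0.0915]
tool_rot: [-0.0, 0.001, 1.0, -0.0]
contact_force: [-0.4, -1.0, -3.4]
grip_width: 0.0315
grip_force: 60.5
4.2 [ 0.528099   -0.120659    0.09145072] [[-1.0, 0.0014, -0.0006], [0.0014, 1.0, -0.0], [0.0006, -0.0, -1.0]] [ 0.46159961 -0.11967925  0.23373865]
blue (array([ 0.43859848, -0.1174455 ]), np.float64(0.08864541602263104), (315.3301696777344, 65.8157958984375))
```

View pics/w3.png

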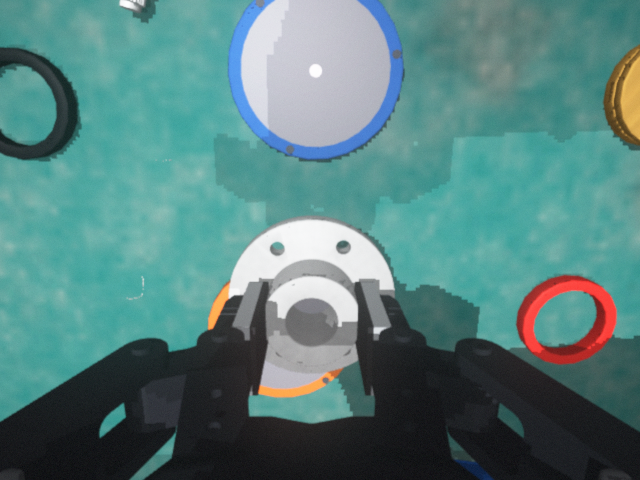

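The plate's dot is at (315.5,71). The held flange's collar top centres on about (312,322), level between the pads.

Run:
```python
from h import *; import pickle
s,c=pickle.load(open('w3.pkl','rb'))
print(onplane(c,315.5,71,.008),onplane(c,312,320,.105), s['tcp_pos'])
o=np.mean([ctrl.observe()['tcp_pos'] for _ in range(10)],0); print(o)
p=np.load('w3.npz')['p'][200:360,210:420,::-1]; cv2.imwrite('pics/w3c.png',cv2.resize(p,None,fx=3.5,fy=3.5,interpolation=cv2.INTER_CUBIC))
```

```text
[ 0.43861228 -0.11736783  0.008     ] [ 0.52783922 -0.11947149  0.105     ] [ 0.528099   -0.120659    0.09145072]
[ 0.52806784 -0.12078107  0.09148054]
```

View pics/w3c.png

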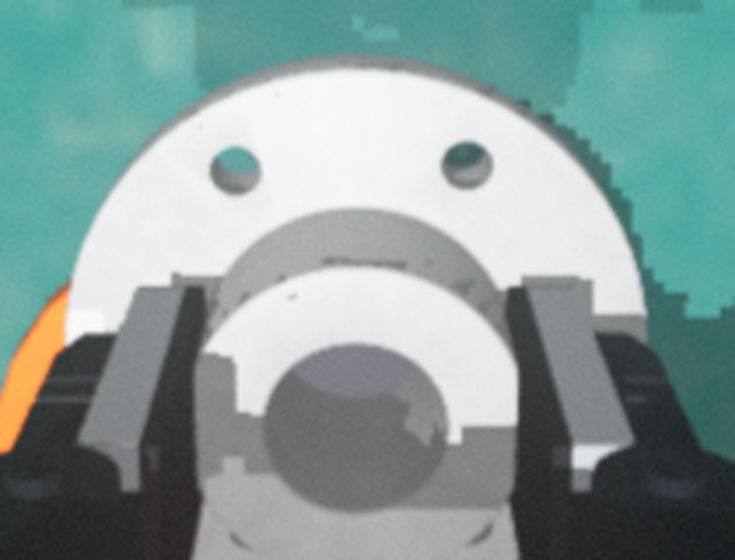

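```bash
python3 -m pendant '[[[45,1,0],[0,0,0]],[[85,2,0],[0,0,0]],[[90,2,20],[0,0,0]],[[90,2,45],[0,0,0]],[[90,2,60],[0,0,0]],[[90,2,66],[0,0,0]],[[90,2,68],[0,0,0]],[[90,2,68],[0,0,0]]]'; python3 -m pendant '[[[0,0,1],[0,0,0]],[[0,0,2],[0,0,0]],[[0,0,3],[0,0,0]],[[0,0,3],[0,0,0]]]'
python3 - <<'E'
from h import *
s,p,d,c,T=wr('w4.png'); print(s['tcp_pos'],s['contact_force'])
E
```

```text
time: 5.05
tcp_pos: [0.4385, -0.1181, 0.0242]
tool_rot: [0.0, 0.0, 1.0, -0.0]
contact_force: [-0.1, -1.0, -3.8]
grip_width: 0.0315
grip_force: 60.6
time: 5.45
tcp_pos: [0.438, -0.1177, 0.0211]
tool_rot: [0.0, -0.0, 1.0, 0.0]
contact_force: [0.5, 0.2, -2.7]
grip_width: 0.0309
grip_force: 60.6
[ 0.43796965 -0.11770351  0.02113564] [ 0.52451398  0.24361033 -2.73956682]
```

View pics/w4.png

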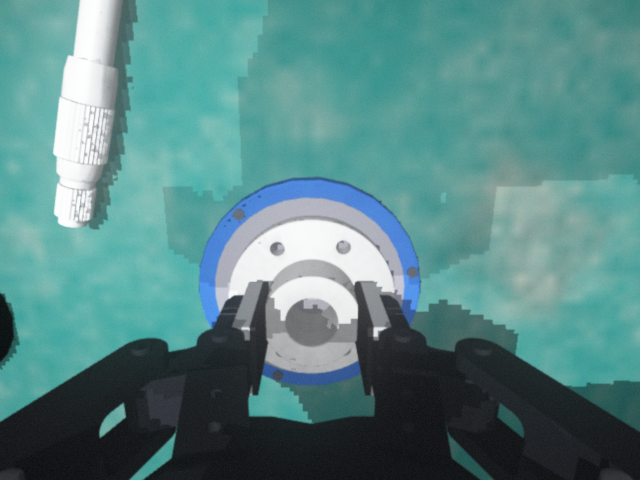

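The flange sits centred on the plate: plate columns 200–420, disc 229–395. It isn't touching yet (-2.7 N), so I'll lower it until it does.

```bash
python3 -m pendant '[[[0,0,0.5],[0,0,0]],[[0,0,1],[0,0,0]],[[0,0,1],[0,0,0]]]'; python3 -m pendant '[[[0,0,0.5],[0,0,0]],[[0,0,0.5],[0,0,0]]]'
```

```text
time: 5.8
tcp_pos: [0.4381, -0.1177, 0.0205]
tool_rot: [0.0, -0.0, 1.0, -0.0]
contact_force: [-1.8, 1.0, 4.2]
grip_width: 0.0314
grip_force: 61.3
time: 6.0
tcp_pos: [0.4381, -0.1177, 0.0205]
tool_rot: [0.0, -0.0, 1.0, -0.0]
contact_force: [-3.2, 2.3, 9.9]
grip_width: 0.0314
grip_force: 61.9
```

Contact made. Release, lift, and look at the result.

```bash
python3 -m pendant '[[[0,0,-0.5],[0,0,0]],[[0,0,-0.5],[0,0,0]],[[0,0,-0.5],[0,0,0]],[[0,0,-0.5],[0,0,0]]]' 60;  python3 -m pendant '[[[0,0,-10],[0,0,0]],[[0,0,-40],[0,0,0]],[[-25,-40,-80],[0,0,0]],[[-25,-80,-110],[0,0,0]],[[-25,-120,-110],[0,0,0]],[[-25,-152,-110],[0,0,0]],[[-25,-152,-110],[0,0,0]],[[-25,-152,-110],[0,0,0]]]'
python3 - <<'E'
from h import *
s,p,d,c,T=wr('w5.png'); print(s['tcp_pos'],T.round(4).tolist())
h=cv2.cvtColor(p,cv2.COLOR_RGB2HSV)
m=(h[...,2]<70);m[300:]=0
try: print('black',fit(c,m,.01,(311,215)))
except Exception as e: print(e)
mb=(h[...,0]>104)&(h[...,0]<122)&(h[...,1]>110); m=(h[...,1]<60)&(h[...,2]>150)
try: print('blue',fit(c,mb,.008,(520,225)),'flange',fit(c,m,.019,(520,225)))
except Exception as e: print(e)
E
```

```text
time: 6.4
tcp_pos: [0.438, -0.1178, 0.0199]
tool_rot: [0.0, -0.0, 1.0, -0.0]
contact_force: [0.0, 0.1, -1.1]
grip_width: 0.0603
grip_force: 0.0
time: 7.2
tcp_pos: [0.4624, -0.2703, 0.1302]
tool_rot: [-0.0, 0.001, 1.0, 0.0]
contact_force: [-0.4, 0.1, 0.0]
grip_width: 0.0599
grip_force: 0.0
[ 0.46241447 -0.27033723  0.13021845] [[-1.0, 0.002, -0.0001], [0.002, 1.0, 0.0002], [0.0001, 0.0002, -1.0]]
black (array([ 0.45345561, -0.27113061]), np.float64(0.05219846062656281), (308.9443054199219, 209.4202423095703))
blue (array([ 0.4378999 , -0.11899163]), np.float64(0.08969752184641926), (546.9395141601562, 182.3059539794922)) flange (array([ 0.43664503, -0.12359797]), np.float64(0.07238620832541932), (549.3700561523438, 183.99400329589844))
```

View pics/w5.png

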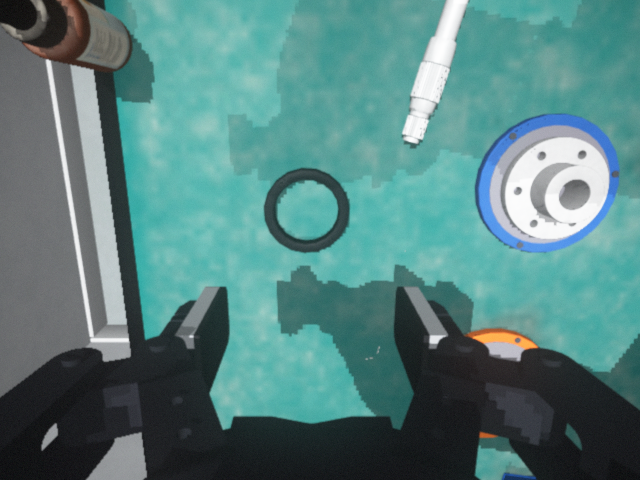

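The black ring spans columns 265–350 and rows 168–252, centre (307.5,210). The flange lies flat on the blue plate, its disc at about (553,186). From the pixels, the tips stand about 5 mm back at 60 mm opening. Now for the black ring.

```bash
python3 -m pendant '[[[8,-2,40],[0,0,0]],[[8,-2,80],[0,0,0]],[[8,-2,110],[0,0,0]],[[8,-2,123],[0,0,0]],[[8,-2,128],[0,0,0]],[[8,-2,130],[0,0,0]],[[8,-2,130],[0,0,0]]]' 70
python3 - <<'E'
from h import *
s,p,d,c,T=wr('w6.png'); print(s['tcp_pos'],T.round(4).tolist())
E
```

```text
time: 7.95
tcp_pos: [0.4556, -0.2714, 0.0007]
tool_rot: [0.001, -0.001, 1.0, -0.0]
contact_force: [0.3, -0.7, -0.0]
grip_width: 0.0697
grip_force: 0.0
[ 0.45562355 -0.27139338  0.00069075] [[-1.0, -0.0011, 0.0012], [-0.0011, 1.0, -0.0004], [-0.0012, -0.0004, -1.0]]
```

View pics/w6.png

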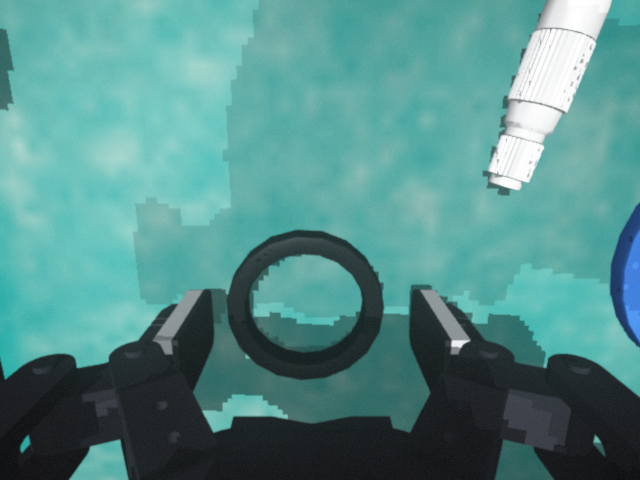

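The ring spans columns 228–383 and rows 230–378. It is about 2.5 mm nearer the base than the TCP and 2 mm to -y, so I'll nudge over, close and lift.

```bash
python3 -m pendant '[[[2.5,-2,1],[0,0,0]],[[2.5,-2,1],[0,0,0]]]'; python3 -m pendant '[[[0,0,0],[0,0,0]],[[0,0,0],[0,0,0]],[[0,0,0],[0,0,0]],[[0,0,0],[0,0,0]],[[0,0,0],[0,0,0]],[[0,0,0],[0,0,0]]]' 45;  python3 -m pendant '[[[0,0,-10],[0,0,0]],[[0,0,-30],[0,0,0]],[[0,0,-60],[0,0,0]],[[0,0,-90],[0,0,0]],[[0,0,-90],[0,0,0]],[[0,0,-90],[0,0,0]]]'
```

```text
time: 8.2
tcp_pos: [0.4524, -0.274, -0.0004]
tool_rot: [0.0, 0.0, 1.0, -0.0]
contact_force: [0.5, -0.4, 0.6]
grip_width: 0.0701
grip_force: 0.0
time: 8.8
tcp_pos: [0.4525, -0.274, 0.0002]
tool_rot: [0.0, -0.0, 1.0, -0.0]
contact_force: [-2.5, 1.0, 6.7]
grip_width: 0.0524
grip_force: 61.6
time: 9.4
tcp_pos: [0.4526, -0.2737, 0.0898]
tool_rot: [0.001, 0.0, 1.0, -0.0]
contact_force: [-0.1, 0.1, -0.8]
grip_width: 0.0526
grip_force: 63.1
```

```bash
python3 -m pendant '[[[4,45,0],[0,0,0]],[[8,90,0],[0,0,0]],[[12,135,0],[0,0,0]],[[14.5,156,0],[0,0,0]],[[14.5,156,10],[0,0,0]],[[14.5,156,20],[0,0,0]],[[14.5,156,20],[0,0,0]],[[14.5,156,20],[0,0,0]]]'
python3 - <<'E'
from h import *
s,p,d,c,T=wr('w7.png'); print(s['time'],s['tcp_pos'],T.round(4).tolist()); import pickle; pickle.dump((s,c),open('w7.pkl','wb'))
cv2.imwrite('pics/w7c.png',cv2.resize(p[180:400,170:450,::-1],None,fx=2.7,fy=2.7,interpolation=cv2.INTER_CUBIC))
E
```

```text
time: 10.2
tcp_pos: [0.4375, -0.1186, 0.0681]
tool_rot: [-0.001, 0.001, 1.0, -0.0]
contact_force: [-0.8, -0.7, 0.5]
grip_width: 0.0525
grip_force: 63.2
10.2 [ 0.43745757 -0.118632    0.06807887] [[-1.0, 0.0016, -0.0023], [0.0016, 1.0, -0.0003], [0.0023, -0.0003, -1.0]]
```

View pics/w7c.png

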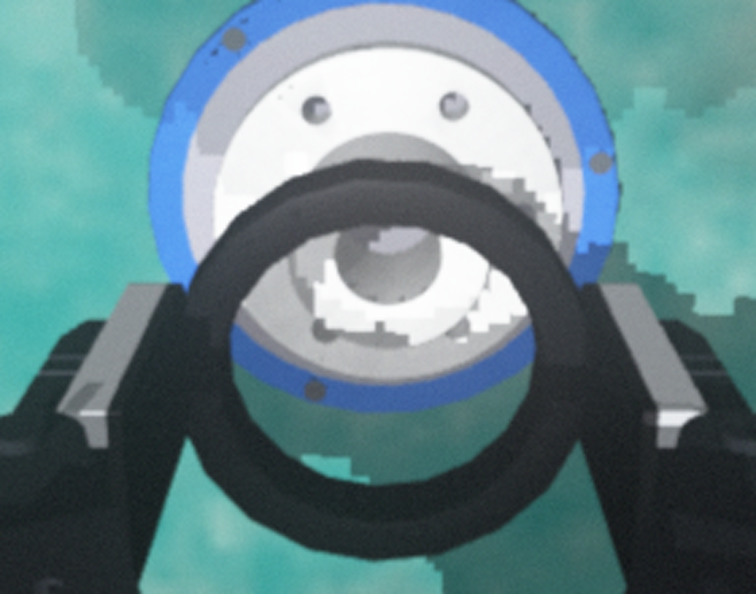

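In the crop the held ring spans columns 188–585 and rows 158–558. The flange's disc spans columns 214–562 and rows 45–383, and its bore is at column 388.

```bash
cat >> h.py <<'E'
def box(c,l,r,t,b,z):
    "centre and sizes of a disc at height z from its pixel limits"
    m=(t+b)/2; k=(l+r)/2
    X=[onplane(c,k,t,z)[0],onplane(c,k,b,z)[0]]; xm=np.mean(X)
    Y=[onplane(c,l,m,z)[1],onplane(c,r,m,z)[1]]
    return np.round([xm,np.mean(Y),abs(X[1]-X[0]),abs(Y[1]-Y[0])],4)
E
python3 - <<'E'
from h import *; import pickle
s,c=pickle.load(open('w7.pkl','rb')); f=lambda a,o:o+a/2.7
print(box(c,f(188,170),f(585,170),f(158,180),f(558,180),.078),box(c,f(214,170),f(562,170),f(45,180),f(383,180),.019))
E
```

```text
[ 0.4377 -0.117   0.0565  0.0511] [ 0.4383 -0.1165  0.0641  0.0625]
```

The ring is within 0.6 mm of the flange's axis. Lower it.

```bash
python3 -m pendant '[[[-0.5,0.5,15],[0,0,0]],[[-0.5,0.5,30],[0,0,0]],[[-0.5,0.5,40],[0,0,0]],[[-0.5,0.5,45],[0,0,0]],[[-0.5,0.5,47],[0,0,0]],[[-0.5,0.5,48],[0,0,0]],[[-0.5,0.5,48],[0,0,0]]]'; python3 -m pendant '[[[0,0,0.5],[0,0,0]],[[0,0,1],[0,0,0]],[[0,0,1],[0,0,0]]]'
```

```text
time: 10.95
tcp_pos: [0.4388, -0.1173, 0.0213]
tool_rot: [0.0, -0.0, 1.0, 0.0]
contact_force: [0.6, -0.3, -0.7]
grip_width: 0.0521
grip_force: 63.2
time: 11.25
tcp_pos: [0.4385, -0.1172, 0.0202]
tool_rot: [0.0, -0.0, 1.0, 0.0]
contact_force: [-1.0, 0.1, -0.6]
grip_width: 0.0523
grip_force: 63.2
```

```bash
python3 -m pendant '[[[0,0,0.5],[0,0,0]],[[0,0,1],[0,0,0]],[[0,0,1],[0,0,0]]]'; python3 -m pendant '[[[0,0,0.5],[0,0,0]],[[0,0,0.5],[0,0,0]]]'
```

```text
time: 11.55
tcp_pos: [0.4383, -0.1173, 0.0189]
tool_rot: [-0.0, -0.0, 1.0, -0.0]
contact_force: [-0.3, -0.6, -0.4]
grip_width: 0.052
grip_force: 63.2
time: 11.75
tcp_pos: [0.4385, -0.1173, 0.0185]
tool_rot: [0.0, -0.0, 1.0, -0.0]
contact_force: [-0.7, 0.9, 0.1]
grip_width: 0.0525
grip_force: 63.3
```

```bash
python3 -m pendant '[[[0,0,0.5],[0,0,0]],[[0,0,0.5],[0,0,0]]]'; python3 -m pendant '[[[0,0,0.5],[0,0,0]],[[0,0,0.5],[0,0,0]]]'; python3 -m pendant '[[[0,0,0.5],[0,0,0]],[[0,0,0.5],[0,0,0]]]'
python3 - <<'E'
from h import *
s,p,d,c,T=wr('w8.png')
cv2.imwrite('pics/w8c.png',cv2.resize(p[180:400,170:450,::-1],None,fx=2.7,fy=2.7,interpolation=cv2.INTER_CUBIC))
E
```

```text
time: 11.95
tcp_pos: [0.4385, -0.1173, 0.0183]
tool_rot: [0.0, -0.0, 1.0, -0.0]
contact_force: [-1.6, 0.9, 4.5]
grip_width: 0.0525
grip_force: 63.7
time: 12.15
tcp_pos: [0.4385, -0.1173, 0.0182]
tool_rot: [0.0, -0.0, 1.0, -0.0]
contact_force: [-2.0, 1.9, 8.5]
grip_width: 0.0524
grip_force: 64.1
time: 12.35
tcp_pos: [0.4386, -0.1172, 0.0181]
tool_rot: [0.0, -0.0, 1.0, -0.0]
contact_force: [-2.6, 2.1, 12.0]
grip_width: 0.0524
grip_force: 64.6
```

View pics/w8c.png

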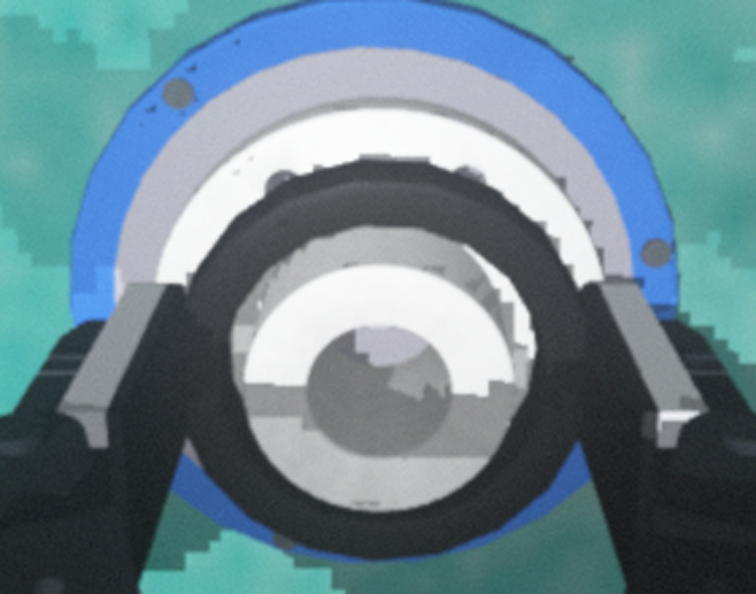

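The black ring is seated on the disc, with the collar standing inside its bore (collar centre near crop (378,385)). Release and go above the brass ring, measuring it and the stack by numbers.

```bash
python3 -m pendant '[[[0,0,-1],[0,0,0]],[[0,0,-1],[0,0,0]],[[0,0,-1],[0,0,0]],[[0,0,-1],[0,0,0]]]' 70;  python3 -m pendant '[[[0,0,-15],[0,0,0]],[[0,0,-50],[0,0,0]],[[-10,30,-90],[0,0,0]],[[-20,75,-112],[0,0,0]],[[-20,120,-112],[0,0,0]],[[-20,160,-112],[0,0,0]],[[-20,179,-112],[0,0,0]],[[-20,179,-112],[0,0,0]]]'; python3 -m pendant '[[[0,0,0],[0,0,0]]]'
cat >> h.py <<'E'
def brass(c,p,z,seed):
    h=cv2.cvtColor(p,cv2.COLOR_RGB2HSV); return fit(c,(h[...,0]>12)&(h[...,0]<30)&(h[...,1]>110),z,seed)
def proj(c,w):
    q=rot(c['orientation']).inv().apply(np.array(w)-c['origin']); return c['cx']+c['fx']*q[0]/-q[2], c['cy']-c['fy']*q[1]/-q[2]
E
python3 - <<'E'
from h import *
s,p,d,c,T=wr('w9.png'); print(s['tcp_pos'],T.round(4).tolist())
print('brass',brass(c,p,.014,proj(c,[.449,.062,.014])))
h=cv2.cvtColor(p,cv2.COLOR_RGB2HSV); mb=(h[...,0]>104)&(h[...,0]<122)&(h[...,1]>110)
try: print('blue',fit(c,mb,.008,proj(c,[.438,-.118,.008])))
except Exception as e: print(e)
E
```

```text
time: 12.8
tcp_pos: [0.4383, -0.1173, 0.0177]
tool_rot: [-0.0, 0.0, 1.0, -0.0]
contact_force: [-0.0, -0.3, 0.1]
grip_width: 0.0699
grip_force: 0.0
time: 13.6
tcp_pos: [0.4586, 0.0639, 0.13]
tool_rot: [0.0, -0.002, 1.0, 0.0]
contact_force: [-0.4, 0.0, 0.1]
grip_width: 0.0702
grip_force: 0.0
time: 13.7
tcp_pos: [0.4581, 0.0618, 0.1297]
tool_rot: [-0.0, -0.0, 1.0, -0.0]
contact_force: [-0.4, -0.4, 1.2]
grip_width: 0.0701
grip_force: 0.0
[0.45806656 0.0618009  0.12967165] [[-1.0, -0.0009, -0.0009], [-0.0009, 1.0, -0.0003], [0.0009, -0.0003, -1.0]]
brass (array([0.44789427, 0.06347916]), np.float64(0.054946304567091604), (312.4203796386719, 209.13101196289062))
blue (array([ 0.43775869, -0.11493674]), np.float64(0.0893215322758478), (32.46354675292969, 189.74359130859375))
```

```bash
python3 -m pendant '[[[10,0.5,40],[0,0,0]],[[10,0.5,80],[0,0,0]],[[10,0.5,108],[0,0,0]],[[10,0.5,121],[0,0,0]],[[10,0.5,126],[0,0,0]],[[10,0.5,129],[0,0,0]],[[10,0.5,129],[0,0,0]],[[10,0.5,129],[0,0,0]]]'
python3 - <<'E'
from h import *
s,p,d,c,T=wr('w10.png'); print(s['tcp_pos'],s['contact_force'])
print('brass',brass(c,p,.014,proj(c,[.448,.062,.014])))
E
```

```text
time: 14.55
tcp_pos: [0.449, 0.0623, 0.0018]
tool_rot: [0.001, 0.0, 1.0, 0.0]
contact_force: [-0.2, 0.6, 0.8]
grip_width: 0.0698
grip_force: 0.0
[0.44903242 0.06229445 0.00176578] [-0.15909882  0.55359052  0.81024188]
brass (array([0.44677462, 0.06334899]), np.float64(0.05585804773917003), (311.5502014160156, 308.8430480957031))
```

```bash
python3 -m pendant '[[[1.5,0,1],[0,0,0]],[[1.5,0,1],[0,0,0]]]'; python3 -m pendant '[[[0,0,0],[0,0,0]],[[0,0,0],[0,0,0]],[[0,0,0],[0,0,0]],[[0,0,0],[0,0,0]],[[0,0,0],[0,0,0]],[[0,0,0],[0,0,0]]]' 45;  python3 -m pendant '[[[0,0,-10],[0,0,0]],[[0,0,-30],[0,0,0]],[[0,0,-60],[0,0,0]],[[0,0,-90],[0,0,0]],[[0,0,-90],[0,0,0]],[[0,0,-90],[0,0,0]]]'
python3 - <<'E'
from h import *
s,p,d,c,T=wr('w11.png'); t=s['tcp_pos']; print(t)
print('brass held rel TCP',brass(c,p,t[2]+.014,proj(c,t+[0,0,.014])),t)
E
```

```text
time: 14.8
tcp_pos: [0.4468, 0.0623, 0.0003]
tool_rot: [0.0, -0.0, 1.0, 0.0]
contact_force: [0.9, -0.7, -0.2]
grip_width: 0.0697
grip_force: 0.0
time: 15.4
tcp_pos: [0.447, 0.0624, 0.0008]
tool_rot: [0.0, -0.0, 1.0, 0.0]
contact_force: [-2.7, 0.2, 8.1]
grip_width: 0.0526
grip_force: 62.4
time: 16.0
tcp_pos: [0.4467, 0.0623, 0.0905]
tool_rot: [0.0, 0.0, 1.0, 0.0]
contact_force: [0.0, -0.1, -1.1]
grip_width: 0.053
grip_force: 64.0
[0.44667641 0.06228035 0.09047768]
brass held rel TCP (array([0.44593961, 0.06331639]), np.float64(0.05548886576918912), (311.4546203613281, 315.0921936035156)) [0.44667641 0.06228035 0.09047768]
```

```bash
python3 -m pendant '[[[-15,-45,-10],[0,0,0]],[[-30,-90,-20],[0,0,0]],[[-45,-135,-20],[0,0,0]],[[-72,-165,-20],[0,0,0]],[[-72,-179.5,-20],[0,0,0]],[[-72,-179.5,-20],[0,0,0]],[[-72,-179.5,-20],[0,0,0]],[[-72,-179.5,-20],[0,0,0]]]'
python3 - <<'E'
from h import *
s,p,d,c,T=wr('w12.png'); t=s['tcp_pos']; print(t,s['time'])
print('brass',brass(c,p,t[2]+.014,proj(c,t+[0,0,.014])))
h=cv2.cvtColor(p,cv2.COLOR_RGB2HSV)
for th in(60,80,100):
    m=(h[...,2]<th); m[210:]=0
    try:print('black',fit(c,m,.029,proj(c,[.4385,-.117,.029])))
    except Exception as e: print(e)
mb=(h[...,0]>104)&(h[...,0]<122)&(h[...,1]>110); print('blue',fit(c,mb,.008,proj(c,[.4385,-.117,.008])))
np.savez('w12.npz',p=p)
print(proj(c,[.4385,-.117,.034]),proj(c,[.4385-.028,-.117,.029]),proj(c,[.4385+.028,-.117,.029]))
E
```

```text
time: 16.85
tcp_pos: [0.518, -0.1164, 0.1093]
tool_rot: [-0.001, -0.001, 1.0, 0.0]
contact_force: [0.5, 0.4, -1.9]
grip_width: 0.0529
grip_force: 64.1
[ 0.51798164 -0.11639367  0.10933195] 16.85
brass (array([ 0.51868454, -0.11881812]), np.float64(0.059760372452110265), (302.78216552734375, 318.9611511230469))
attempt to get argmin of an empty sequence
black (array([ 0.44262882, -0.11459299]), np.float64(0.05133955794844089), (314.0284118652344, 98.84779357910156))
black (array([ 0.4413151, -0.1159156]), np.float64(0.053901742958225744), (310.37774658203125, 95.61698913574219))
blue (array([ 0.43845154, -0.11742296]), np.float64(0.08863012006583595), (307.6811828613281, 89.67352294921875))
(np.float64(308.1617162502313), np.float64(91.0144284038659)) (np.float64(308.1627073487515), np.float64(31.39515073300521)) (np.float64(308.2845785600587), np.float64(147.83556365820954))
```

Run:
```python
from h import *
p=np.load('w12.npz')['p']; v=p.max(2)
print('col308', [int(x) for x in v[20:165:1,306:311].mean(1)])
print('row90 from 235', [int(x) for x in v[88:93,235:385].mean(0)])
```

```text
col308 [213, 211, 212, 212, 213, 212, 212, 213, 211, 213, 225, 241, 247, 248, 248, 248, 249, 248, 236, 166, 95, 90, 92, 93, 90, 90, 88, 86, 84, 85, 82, 80, 76, 72, 78, 118, 204, 244, 250, 249, 248, 247, 247, 245, 244, 243, 243, 241, 240, 239, 238, 236, 229, 186, 127, 115, 116, 115, 118, 121, 120, 121, 120, 119, 121, 120, 120, 124, 148, 172, 178, 177, 179, 186, 191, 197, 232, 247, 247, 236, 213, 207, 206, 206, 205, 204, 204, 204, 205, 204, 204, 211, 236, 249, 250, 249, 248, 247, 246, 245, 244, 242, 241, 239, 238, 236, 231, 203, 153, 146, 144, 143, 143, 148, 183, 223, 230, 210, 140, 80, 79, 84, 86, 84, 82, 79, 76, 73, 71, 67, 68, 73, 111, 150, 148, 121, 151, 183, 187, 187, 189, 194, 201, 211, 215]
row90 from 235 [240, 240, 240, 239, 237, 233, 232, 232, 231, 232, 232, 232, 232, 231, 230, 237, 250, 252, 252, 253, 252, 238, 122, 94, 99, 99, 97, 97, 96, 92, 91, 88, 85, 83, 80, 87, 113, 144, 150, 156, 197, 240, 247, 246, 246, 245, 244, 244, 244, 243, 242, 241, 240, 240, 238, 221, 162, 123, 117, 120, 122, 122, 120, 120, 121, 120, 122, 131, 147, 160, 168, 172, 173, 172, 171, 167, 160, 147, 130, 122, 121, 121, 122, 120, 118, 119, 119, 117, 118, 117, 122, 142, 198, 238, 245, 244, 243, 242, 241, 241, 240, 239, 237, 236, 235, 235, 232, 215, 171, 197, 236, 239, 236, 201, 91, 66, 69, 77, 79, 81, 80, 78, 75, 72, 71, 69, 69, 78, 149, 219, 233, 232, 228, 213, 193, 194, 193, 193, 193, 194, 196, 205, 213, 213, 213, 212, 213, 213, 212, 212]
```

Profile along column 308 (rows 39.5–152 for the black ring, bore at row 92): the black ring slid about 2.3 mm to +x on release. I'll place the brass ring on the flange's axis, then squeeze both rings together with the gripper turned 90° to line them up.

```bash
python3 -m pendant '[[[40,0,0],[0,0,0]],[[75,0,0],[0,0,0]],[[79,0,10],[0,0,0]],[[79,0,30],[0,0,0]],[[79,0,50],[0,0,0]],[[79,0,50],[0,0,0]]]'
python3 - <<'E'
from h import *
o=np.mean([ctrl.observe()['tcp_pos'] for _ in range(3)],0)
s,p,d,c,T=wr('w13.png'); t=s['tcp_pos']; print(t,o)
print('brass',brass(c,p,t[2]+.0145,proj(c,t+[0,0,.014])))
h=cv2.cvtColor(p,cv2.COLOR_RGB2HSV); mb=(h[...,0]>104)&(h[...,0]<122)&(h[...,1]>110)
# plate: near edge on the centre column
print('blue rows col311',np.where(mb[:,311])[0][[0,-1]], onplane(c,311,np.where(mb[:,311])[0][0]-.5,.008))
E
```

```text
time: 17.5
tcp_pos: [0.4378, -0.1165, 0.0584]
tool_rot: [-0.003, -0.001, 1.0, -0.0]
contact_force: [0.3, -0.2, -1.6]
grip_width: 0.0524
grip_force: 64.0
[ 0.43776913 -0.11649465  0.05837014] [ 0.43776913 -0.11649465  0.05837014]
brass (array([ 0.43671824, -0.11549663]), np.float64(0.05511981529549614), (311.4394226074219, 315.1091003417969))
blue rows col311 [169 341] [ 0.39349093 -0.11568514  0.008     ]
```

```bash
python3 -m pendant '[[[-1.5,-0.8,10],[0,0,0]],[[-1.5,-0.8,20],[0,0,0]],[[-1.5,-0.8,26],[0,0,0]],[[-1.5,-0.8,28],[0,0,0]],[[-1.5,-0.8,28],[0,0,0]]]'; python3 -m pendant '[[[0,0,0.5],[0,0,0]],[[0,0,0.5],[0,0,0]]]';python3 -m pendant '[[[0,0,0.5],[0,0,0]],[[0,0,0.5],[0,0,0]]]'
```

```text
time: 18.05
tcp_pos: [0.4412, -0.1181, 0.0316]
tool_rot: [-0.0, 0.0, 1.0, -0.0]
contact_force: [0.5, 0.3, -2.3]
grip_width: 0.0525
grip_force: 64.1
time: 18.25
tcp_pos: [0.4416, -0.1181, 0.0317]
tool_rot: [0.0, 0.0, 1.0, 0.0]
contact_force: [-0.2, 0.3, -0.5]
grip_width: 0.0522
grip_force: 64.1
time: 18.45
tcp_pos: [0.4415, -0.1181, 0.0312]
tool_rot: [0.0, 0.0, 1.0, 0.0]
contact_force: [-0.3, 0.4, -2.0]
grip_width: 0.0524
grip_force: 64.1
```

```bash
cat >> h.py <<'E'
def chk(f,z0):
    s,p,d,c,T=wr(f); t=s['tcp_pos']; print('tcp',t.round(4),T[0].round(4))
    print('brass',brass(c,p,t[2]+.0145,proj(c,t+[0,0,.014])))
    h=cv2.cvtColor(p,cv2.COLOR_RGB2HSV); mb=(h[...,0]>104)&(h[...,0]<122)&(h[...,1]>110)
    r=np.where(mb[:,311])[0][0]; print('plate centre x',onplane(c,311,r-.5,.008)[0]+.045)
    k=mb[250]; q=np.where(k)[0]; 
    m=(h[...,1]<60)&(h[...,2]>205); np.savez(f[:-4]+'.npz',p=p)
    v=p.max(2); print('rows col311 from',r,[int(x) for x in v[r:r+110,309:314].mean(1)])
E
python3 - <<'E'
from h import *
chk('w14.png',0)
E
```

```text
tcp [ 0.4415 -0.1181  0.0312] [-1.e+00  0.e+00  4.e-04]
brass (array([ 0.44041908, -0.11706583]), np.float64(0.05525201689909649), (311.5379638671875, 315.1152648925781))
plate centre x 0.43810791162795004
rows col311 from 166 [128, 162, 209, 221, 220, 218, 219, 218, 219, 219, 217, 218, 218, 218, 217, 217, 218, 214, 201, 191, 191, 190, 189, 189, 190, 188, 189, 189, 188, 190, 191, 191, 189, 190, 188, 171, 150, 157, 181, 221, 243, 249, 249, 249, 249, 249, 249, 249, 249, 249, 249, 249, 249, 249, 249, 247, 220, 98, 67, 66, 67, 69, 72, 80, 89, 87, 84, 82, 82, 76, 83, 118, 147, 151, 141, 133, 164, 204, 198, 167, 156, 169, 228, 248, 250, 248, 245, 242, 241, 240, 239, 239, 238, 238, 238, 237, 237, 237, 236, 237, 237, 236, 236, 236, 236, 235, 236, 235, 234, 235]
```

Run:
```python
from h import *
c=cams.get_calibration('wrist')
X=lambda r,z:onplane(c,311,r,z)[0]
print('disc',X(204.5,.019)+.032,X(201.5,.008)+.032,'ring',X(222.3,.019)+.028,X(229.3,.029)+.028,X(236.7,.029)+.021)
```

```text
disc 0.43849242135758726 0.4395142204138147 ring 0.4414108657998466 0.44149939956230083 0.43725919011672004
```

The black ring was already off before release: I had counted its visible front wall as part of its top face. I'll recompute the held brass ring with the wall included.

```bash
cat >> h.py <<'E'
def bmask(p):
    h=cv2.cvtColor(p,cv2.COLOR_RGB2HSV); return (h[...,0]>12)&(h[...,0]<30)&(h[...,1]>110)
def rowx(c,r0,r1,y,R,zb,zt):
    "x of the axis of a disc of radius R between zb and zt from the image rows of its near and far silhouette, near the column of y"
    near=min(onplane(c,proj(c,[.44,y,zb])[0],r0,z)[0] for z in(zb,))+R
    far=onplane(c,proj(c,[.44,y,zt])[0],r1,zt)[0]-R
    return near,far
E
python3 - <<'E'
from h import *
p=np.load('w14.npz')['p']; c=cams.get_calibration('wrist'); t=ctrl.observe()['tcp_pos']
n,l,st,ce=cv2.connectedComponentsWithStats(bmask(p).astype(np.uint8)); i=1+np.argmax(st[1:,4]); print(st[i])
col=p[:,309:314].astype(int).mean(1)
m=l==i; r=np.where(m[:,311])[0]; print(r[0],r[-1])
print(rowx(c,r[0]-.5,r[-1]+.5,t[1],.028,t[2]+.0006,t[2]+.0146), t)
v=p[...,0]; print([int(x) for x in v[r[0]-8:r[0]+45,309:314].mean(1)]); print([int(x) for x in v[r[-1]-40:r[-1]+5,309:314].mean(1)])
E
```

```text
[  234   238   156   154 16071]
238 391
(np.float64(0.4437790324492696), np.float64(0.44062270883464494)) [ 0.44147554 -0.11805805  0.03109954]
[89, 87, 84, 82, 82, 76, 83, 118, 147, 151, 141, 133, 164, 204, 198, 167, 156, 169, 228, 248, 250, 248, 245, 242, 241, 240, 239, 239, 238, 238, 238, 237, 237, 237, 236, 237, 237, 236, 236, 236, 236, 235, 236, 235, 234, 235, 234, 235, 234, 234, 235, 234, 235]
[113, 116, 118, 120, 138, 163, 178, 177, 176, 175, 173, 173, 172, 171, 172, 172, 173, 173, 173, 174, 175, 174, 175, 174, 173, 173, 174, 174, 173, 173, 171, 172, 173, 173, 174, 174, 175, 174, 172, 169, 156, 115, 69, 60, 61]
```

Run:
```python
from h import *
c=cams.get_calibration('wrist'); t=ctrl.observe()['tcp_pos']
for x in(.4405,.4415,.4425,.4435):
    P=lambda dx,z:round(float(proj(c,[x+dx,-.117,z])[1]),1)
    print(x,'brass near bot/top, bore near/far, far top',P(-.028,t[2]+.0006),P(-.028,t[2]+.0146),P(-.012,t[2]+.0146),P(.012,t[2]+.0146),P(.028,t[2]+.0146))
    print('  ring near bot/top',P(-.028,.019),P(-.028,.029))
p=np.load('w14.npz')['p'];v=p.max(2); print('rows 260-360',[int(x) for x in v[260:360,309:314].mean(1)])
```

```text
0.4405 brass near bot/top, bore near/far, far top 228.5 239.8 286.4 351.1 391.2
  ring near bot/top 220.0 226.6
0.4415 brass near bot/top, bore near/far, far top 231.3 242.8 289.2 353.7 393.6
  ring near bot/top 222.5 229.3
0.4425 brass near bot/top, bore near/far, far top 234.0 245.8 292.0 356.3 396.0
  ring near bot/top 225.1 232.0
0.4435 brass near bot/top, bore near/far, far top 236.7 248.8 294.8 358.8 398.5
  ring near bot/top 227.6 234.7
rows 260-360 [238, 237, 237, 237, 236, 237, 237, 236, 236, 236, 236, 235, 236, 235, 234, 235, 234, 235, 234, 234, 235, 234, 235, 236, 236, 237, 237, 236, 234, 231, 217, 189, 178, 178, 174, 156, 138, 136, 136, 138, 140, 140, 143, 141, 142, 144, 146, 147, 148, 148, 149, 153, 156, 158, 158, 160, 159, 146, 133, 133, 135, 140, 155, 189, 213, 211, 189, 183, 183, 181, 181, 181, 176, 168, 147, 140, 138, 138, 137, 138, 137, 123, 87, 57, 54, 53, 54, 58, 81, 106, 110, 113, 116, 118, 120, 138, 163, 178, 177, 176]
```

Using the bore edges at rows 290.5 and 355, the brass ring's axis is at x 0.4420, so it is concentric with the black ring (0.4414). Both are about 3 mm past the flange (0.4385). I'll set the brass down here, regrip both rings together, and shift them 3 mm to -x.

```bash
python3 -m pendant '[[[0,0,1],[0,0,0]],[[0,0,1.5],[0,0,0]],[[0,0,1.5],[0,0,0]]]';python3 -m pendant '[[[0,0,0.5],[0,0,0]],[[0,0,0.5],[0,0,0]]]';python3 -m pendant '[[[0,0,0.5],[0,0,0]],[[0,0,0.5],[0,0,0]]]'
```

```text
time: 18.8
tcp_pos: [0.4414, -0.1181, 0.0294]
tool_rot: [-0.0, -0.0, 1.0, -0.0]
contact_force: [0.4, 0.1, -1.4]
grip_width: 0.0529
grip_force: 64.1
time: 19.0
tcp_pos: [0.4414, -0.1181, 0.0291]
tool_rot: [-0.0, -0.0, 1.0, -0.0]
contact_force: [-0.5, -0.3, -0.2]
grip_width: 0.0527
grip_force: 64.3
time: 19.2
tcp_pos: [0.4415, -0.1182, 0.0289]
tool_rot: [0.0, -0.0, 1.0, -0.0]
contact_force: [-1.5, -1.0, 4.0]
grip_width: 0.0528
grip_force: 64.7
```

```bash
python3 -m pendant '[[[0,0,-0.5],[0,0,0]],[[0,0,-0.5],[0,0,0]],[[0,0,-0.5],[0,0,0]],[[0,0,-0.5],[0,0,0]]]' 66; python3 -m pendant '[[[0,0.4,4],[0,0,0]],[[0,0.4,8],[0,0,0]],[[0,0.4,9.8],[0,0,0]],[[0,0.4,9.8],[0,0,0]]]'; python3 -m pendant '[[[0,0,0],[0,0,0]],[[0,0,0],[0,0,0]],[[0,0,0],[0,0,0]],[[0,0,0],[0,0,0]],[[0,0,0],[0,0,0]]]' 45; python3 -m pendant '[[[0,0,-0.7],[0,0,0]],[[0,0,-0.7],[0,0,0]],[[1.5,0,-0.7],[0,0,0]],[[3,0,-0.7],[0,0,0]],[[3,0,-0.7],[0,0,0]],[[3,0,-0.7],[0,0,0]],[[3,0,-0.7],[0,0,0]]]'
python3 - <<'E'
from h import *
chk('w15.png',0); c=cams.get_calibration('wrist')
for x in(.4365,.4375,.4385,.4395,.4405):
    P=lambda dx,z:round(float(proj(c,[x+dx,-.117,z])[1]),1)
    print(x,'disc top',P(-.032,.019),'ring near bot',P(-.028,.0194),'brass bore near/far, far top',P(-.012,.0434),P(.012,.0434),P(.028,.0434))
v=np.load('w15.npz')['p'].max(2); print('rows 270-360',[int(x) for x in v[270:400,309:314].mean(1)])
E
```

```text
time: 19.6
tcp_pos: [0.4415, -0.118, 0.0289]
tool_rot: [0.0, 0.0, 1.0, 0.0]
contact_force: [-0.8, 0.3, 0.4]
grip_width: 0.0656
grip_force: 0.0
time: 20.0
tcp_pos: [0.4411, -0.1177, 0.0187]
tool_rot: [-0.001, 0.0, 1.0, -0.0]
contact_force: [-0.9, -0.3, -0.2]
grip_width: 0.0662
grip_force: 0.0
time: 20.5
tcp_pos: [0.4415, -0.1176, 0.0195]
tool_rot: [0.0, -0.0, 1.0, 0.0]
contact_force: [-0.8, 1.8, 5.3]
grip_width: 0.0535
grip_force: 62.3
time: 21.2
tcp_pos: [0.4388, -0.1176, 0.02]
tool_rot: [0.0, -0.0, 1.0, 0.0]
contact_force: [2.2, 1.1, -0.4]
grip_width: 0.0532
grip_force: 63.0
tcp [ 0.4388 -0.1176  0.02  ] [-1.e+00 -1.e-04  8.e-04]
brass (array([ 0.44265034, -0.11670881]), np.float64(0.05980215257725854), (311.1899108886719, 327.7065124511719))
plate centre x 0.4378597484319044
rows col311 from 176 [129, 135, 176, 216, 222, 219, 218, 216, 216, 217, 217, 218, 217, 217, 217, 217, 216, 217, 215, 209, 196, 189, 189, 190, 188, 190, 189, 189, 187, 187, 188, 188, 187, 188, 187, 188, 188, 180, 162, 149, 151, 162, 198, 234, 245, 248, 248, 248, 248, 248, 248, 248, 247, 228, 141, 79, 62, 62, 59,
[... 654 characters left out ...]
 near/far, far top 305.6 373.2 414.8
rows 270-360 [237, 237, 236, 236, 236, 236, 235, 235, 235, 235, 235, 235, 235, 235, 234, 234, 233, 234, 233, 234, 234, 233, 234, 234, 235, 235, 236, 236, 237, 236, 233, 230, 219, 193, 178, 178, 177, 177, 176, 175, 177, 174, 151, 119, 117, 117, 117, 117, 116, 117, 116, 117, 114, 116, 117, 117, 116, 115, 117, 115, 115, 117, 117, 118, 120, 119, 118, 120, 118, 118, 120, 120, 118, 119, 121, 132, 160, 180, 184, 183, 178, 163, 141, 135, 136, 136, 136, 137, 136, 135, 135, 136, 126, 114, 108, 110, 111, 115, 116, 118, 124, 149, 174, 178, 176, 175, 172, 171, 172, 170, 170, 169, 171, 170, 170, 172, 172, 173, 172, 174, 174, 172, 174, 174, 174, 173, 172, 170, 171, 169]
```

The ring is now on axis (row 229.8, x 0.4386; disc 0.4384), and the brass is about 1 mm past it (0.4396). Set down, release, then shift the brass alone by 1 mm.

```bash
python3 -m pendant '[[[0,0,0.5],[0,0,0]],[[0,0,0.9],[0,0,0]],[[0,0,0.9],[0,0,0]]]'; python3 -m pendant '[[[0,0,0],[0,0,0]],[[0,0,0],[0,0,0]],[[0,0,0],[0,0,0]],[[0,0,0],[0,0,0]]]' 66; python3 -m pendant '[[[0,0,-5],[0,0,0]],[[0,0,-11],[0,0,0]],[[0,0,-11],[0,0,0]]]'; python3 -m pendant '[[[0,0,0],[0,0,0]],[[0,0,0],[0,0,0]],[[0,0,0],[0,0,0]],[[0,0,0],[0,0,0]],[[0,0,0],[0,0,0]]]' 45; python3 -m pendant '[[[0,0,-0.7],[0,0,0]],[[0,0,-0.7],[0,0,0]],[[1,0,-0.7],[0,0,0]],[[1,0,-0.7],[0,0,0]],[[1,0,-0.7],[0,0,0]],[[1,0,-0.2],[0,0,0]],[[1,0,0.2],[0,0,0]],[[1,0,0.2],[0,0,0]]]'
```

```text
time: 21.55
tcp_pos: [0.4388, -0.1177, 0.0196]
tool_rot: [0.0, -0.0, 1.0, -0.0]
contact_force: [-0.0, 0.7, 6.4]
grip_width: 0.0532
grip_force: 63.8
time: 21.95
tcp_pos: [0.4379, -0.1177, 0.0187]
tool_rot: [-0.001, 0.0, 1.0, -0.0]
contact_force: [0.1, -0.3, 0.5]
grip_width: 0.0658
grip_force: 0.0
time: 22.25
tcp_pos: [0.4392, -0.1176, 0.031]
tool_rot: [0.001, -0.0, 1.0, 0.0]
contact_force: [0.7, 1.0, -0.2]
grip_width: 0.0662
grip_force: 0.0
time: 22.75
tcp_pos: [0.4388, -0.1177, 0.0309]
tool_rot: [0.0, -0.0, 1.0, -0.0]
contact_force: [-0.7, 0.4, 7.2]
grip_width: 0.0526
grip_force: 61.0
time: 23.55
tcp_pos: [0.4387, -0.1177, 0.0309]
tool_rot: [0.001, -0.0, 1.0, -0.0]
contact_force: [0.3, -0.3, 10.9]
grip_width: 0.0528
grip_force: 63.7
```

```bash
cat >> h.py <<'E'
def stackchk(f):
    s,p,d,c,T=wr(f); v=p.max(2).astype(float)[:,309:314].mean(1); print(s['tcp_pos'].round(4),s['contact_force'].round(1))
    for x in(.4375,.4385,.4395):
        P=lambda dx,z:round(float(proj(c,[x+dx,-.117,z])[1]),1)
        print(x,'disc top',P(-.032,.019),'ring near bot',P(-.028,.019),'bore near/far',P(-.012,.043),P(.012,.043))
    r=int(P(-.032,.019)); print('from',r-10,[int(a) for a in v[r-10:r+25]])
    r=int(P(-.012,.043)); print('from',r-12,[int(a) for a in v[r-12:r+12]])
    r=int(P(.012,.043)); print('from',r-12,[int(a) for a in v[r-12:r+12]])
E
python3 -c "
from h import *
stackchk('w16.png')"
```

```text
[ 0.4387 -0.1177  0.0309] [ 0.3 -0.3 10.9]
0.4375 disc top 209.2 ring near bot 219.5 bore near/far 283.0 346.7
0.4385 disc top 211.8 ring near bot 222.0 bore near/far 285.7 349.3
0.4395 disc top 214.4 ring near bot 224.6 bore near/far 288.5 351.8
from 204 [188, 188, 188, 181, 161, 149, 155, 173, 215, 242, 248, 248, 248, 248, 249, 248, 248, 247, 218, 94, 63, 62, 62, 65, 73, 83, 85, 83, 82, 84, 105, 135, 148, 153, 158]
from 276 [235, 235, 236, 237, 237, 237, 237, 237, 236, 233, 228, 214, 195, 180, 179, 179, 178, 179, 178, 178, 179, 177, 178, 176]
from 339 [137, 138, 138, 137, 137, 126, 112, 110, 113, 116, 118, 122, 141, 167, 178, 179, 176, 174, 174, 172, 173, 173, 174, 174]
```

Flange 0.4385, ring 0.4387, brass 0.4392: within 1 mm of each other. Release and go for the gear.

```bash
python3 -m pendant '[[[0,0,-0.5],[0,0,0]],[[0,0,-0.5],[0,0,0]],[[0,0,-0.5],[0,0,0]],[[0,0,-0.5],[0,0,0]]]' 66;  python3 -m pendant '[[[0,0,-15],[0,0,0]],[[0,0,-50],[0,0,0]],[[-8,45,-80],[0,0,0]],[[-16,95,-99],[0,0,0]],[[-16,145,-99],[0,0,0]],[[-16,195,-99],[0,0,0]],[[-16,240,-99],[0,0,0]],[[-16,278,-99],[0,0,0]]]'; python3 -m pendant '[[[0,0,0],[0,0,0]],[[0,0,0],[0,0,0]],[[0,0,0],[0,0,0]]]'
python3 - <<'E'
from h import *
s,p,d,c,T=wr('w17.png'); print(s['tcp_pos'],T.round(4).tolist())
h=cv2.cvtColor(p,cv2.COLOR_RGB2HSV); m=(h[...,1]<60)&(h[...,2]>130); m[300:]=0
u=proj(c,[.441,.161,.012]); print(u,'gear',fit(c,m,.012,u))
u,v=map(int,u); cv2.imwrite('pics/w17c.png',cv2.resize(p[v-80:v+160,u-160:u+160,::-1],None,fx=2.5,fy=2.5,interpolation=cv2.INTER_CUBIC)); print(u,v)
E
```

```text
time: 24.0
tcp_pos: [0.4367, -0.1177, 0.0298]
tool_rot: [-0.001, 0.0, 1.0, -0.0]
contact_force: [0.1, -1.1, -0.3]
grip_width: 0.066
grip_force: 0.0
time: 24.8
tcp_pos: [0.4528, 0.1627, 0.1293]
tool_rot: [-0.0, -0.001, 1.0, 0.0]
contact_force: [0.4, -0.9, -0.4]
grip_width: 0.0655
grip_force: 0.0
time: 25.1
tcp_pos: [0.4528, 0.1595, 0.1288]
tool_rot: [-0.001, 0.0, 1.0, -0.0]
contact_force: [-0.4, -0.7, -0.9]
grip_width: 0.066
grip_force: 0.0
[0.45284544 0.1594793  0.12884055] [[-1.0, 0.0008, -0.0014], [0.0008, 1.0, -0.0008], [0.0014, -0.0008, -1.0]]
(np.float64(312.2133478708497), np.float64(207.39501706090635)) gear (array([0.4370688 , 0.16316268]), np.float64(0.05504356630523002), (316.2190856933594, 199.09634399414062))
312 207
```

View pics/w17c.png

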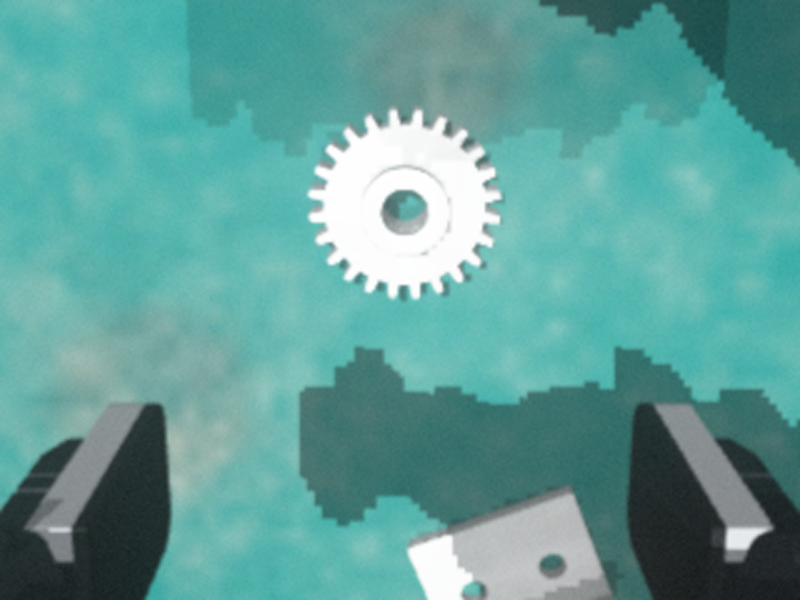

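The gear spans crop columns 308–500 and rows 108–299, with its bore at (405,211). The bracket is beyond it, clear of the fingers.

Run:
```python
from h import *
c=cams.get_calibration('wrist'); print(ctrl.observe()['tcp_pos'],box(c,275.2,352,170.2,246.6,.012),onplane(c,314,211.4,.019))
```

```text
[0.45302624 0.15919616 0.12899506] [0.4425 0.1616 0.0496 0.0488] [0.44228777 0.16184717 0.019     ]
```

```bash
python3 -m pendant '[[[10.5,1.5,40],[0,0,0]],[[10.5,1.5,80],[0,0,0]],[[10.5,1.5,108],[0,0,0]],[[10.5,1.5,121],[0,0,0]],[[10.5,1.5,126],[0,0,0]],[[10.5,1.5,128],[0,0,0]],[[10.5,1.5,128],[0,0,0]],[[10.5,1.5,128],[0,0,0]]]'; python3 -m pendant '[[[0,0,0],[0,0,0]],[[0,0,0],[0,0,0]]]'
cat >> h.py <<'E'
def gearchk(f,zb,xs):
    "rows of hub top and bore along the centre column"
    s,p,d,c,T=wr(f); t=s['tcp_pos']; np.savez(f[:-4]+'.npz',p=p); print(t.round(4),s['contact_force'].round(1))
    v=p.max(2).astype(float)
    for x in xs:
        P=lambda dx,z:round(float(proj(c,[x+dx,t[1],z])[1]),1)
        print(x,'disc near bot/top',P(-.0245,zb),P(-.0245,zb+.012),'hub near bot/top,far',P(-.011,zb+.012),P(-.011,zb+.019),P(.011,zb+.019),'far',P(.0245,zb+.012))
    u=int(proj(c,[x,t[1]+.001,zb+.019])[0]); r=int(P(-.0245,zb))-12; print('col',u,'from',r,[int(a) for a in v[r:r+170,u-2:u+3].mean(1)])
    r=int(P(0,zb+.019)); print('row',r,'from',u-75,[int(a) for a in v[r-2:r+3,u-75:u+75].mean(0)])
E
python3 -c "
from h import *
gearchk('w18.png',0,(.4415,.4425,.4435))"
```

```text
time: 25.95
tcp_pos: [0.4435, 0.1621, 0.0022]
tool_rot: [0.001, 0.0, 1.0, 0.001]
contact_force: [0.7, 0.3, 0.5]
grip_width: 0.0659
grip_force: 0.0
time: 26.15
tcp_pos: [0.4432, 0.1621, 0.0019]
tool_rot: [0.001, -0.0, 1.0, 0.0]
contact_force: [-0.4, 1.2, -0.1]
grip_width: 0.0655
grip_force: 0.0
[0.4432 0.1621 0.0019] [-0.4  1.2 -0.1]
0.4415 disc near bot/top 234.2 244.1 hub near bot/top,far 282.0 290.3 350.7 far 373.3
0.4425 disc near bot/top 236.9 246.9 hub near bot/top,far 284.8 293.1 353.3 far 375.7
0.4435 disc near bot/top 239.6 249.8 hub near bot/top,far 287.5 296.0 355.9 far 378.1
col 311 from 227 [145, 144, 145, 144, 143, 144, 145, 144, 145, 145, 144, 145, 145, 146, 146, 147, 147, 146, 145, 147, 147, 150, 155, 159, 164, 172, 178, 186, 193, 198, 214, 243, 249, 247, 246, 246, 246, 246, 246, 246, 246, 246, 246, 245, 246, 245, 246, 246, 246, 246, 246, 246, 245, 245, 246, 245, 245, 241, 215, 165, 162, 166, 158, 145, 158, 204, 240, 249, 249, 249, 249, 248, 248, 248, 247, 247, 247, 246, 243, 223, 178, 168, 168, 166, 167, 166, 167, 169, 174, 177, 176, 176, 176, 176, 177, 176, 178, 179,
[... 428 characters left out ...]
 124, 127, 128, 130, 134, 151, 183, 198, 200, 201, 200, 199, 197, 197, 198, 197, 196, 196, 198, 198, 198, 198, 198, 198, 198, 199, 199, 199, 201, 221, 241, 241, 241, 241, 241, 242, 244, 244, 243, 244, 244, 244, 242, 227, 169, 139, 134, 133, 133, 137, 149, 166, 171, 172, 169, 162, 160, 161, 168, 173, 176, 177, 178, 179, 181, 183, 185, 189, 184, 186, 196, 194, 188, 190, 185, 179, 170, 167, 175, 203, 236, 247, 248, 247, 247, 246, 246, 240, 216, 210, 210, 210, 210, 206, 192, 161, 158, 159, 158, 158, 159, 159, 158, 158, 157, 159, 158, 157, 159, 157, 157, 156, 157, 156, 155, 156, 156, 152, 141, 134, 131, 133, 133, 130, 128, 129, 127, 127, 129, 125, 125, 121, 124, 124, 122, 123, 124, 121, 122, 121]
```

```bash
python3 -m pendant '[[[0.8,-1,1],[0,0,0]],[[0.8,-1,1.5],[0,0,0]],[[0.8,-1,1.5],[0,0,0]]]'; python3 -m pendant '[[[0,0,0],[0,0,0]],[[0,0,0],[0,0,0]],[[0,0,0],[0,0,0]],[[0,0,0],[0,0,0]],[[0,0,0],[0,0,0]],[[0,0,0],[0,0,0]]]' 38;  python3 -m pendant '[[[0,0,-10],[0,0,0]],[[0,0,-30],[0,0,0]],[[0,0,-60],[0,0,0]],[[0,0,-90],[0,0,0]],[[0,0,-100],[0,0,0]],[[0,0,-100],[0,0,0]],[[0,0,-100],[0,0,0]]]'
python3 -c "
from h import *
z=ctrl.observe()['tcp_pos'][2]; gearchk('w19.png',z,(.4415,.4425,.4435))"
```

```text
time: 26.5
tcp_pos: [0.442, 0.1608, -0.0003]
tool_rot: [-0.0, -0.0, 1.0, -0.0]
contact_force: [0.4, -0.1, 0.8]
grip_width: 0.0662
grip_force: 0.0
time: 27.1
tcp_pos: [0.4421, 0.1609, 0.0003]
tool_rot: [0.0, -0.0, 1.0, -0.0]
contact_force: [-2.0, -0.2, 5.2]
grip_width: 0.0463
grip_force: 60.5
time: 27.8
tcp_pos: [0.4413, 0.1604, 0.099]
tool_rot: [-0.001, 0.0, 1.0, -0.0]
contact_force: [-0.1, -0.4, -2.0]
grip_width: 0.0463
grip_force: 61.7
[0.4413 0.1604 0.099 ] [-0.1 -0.4 -2. ]
0.4415 disc near bot/top 240.8 251.1 hub near bot/top,far 289.3 298.0 358.7 far 381.1
0.4425 disc near bot/top 243.5 254.0 hub near bot/top,far 292.1 300.8 361.3 far 383.5
0.4435 disc near bot/top 246.2 256.9 hub near bot/top,far 294.8 303.7 364.0 far 385.9
col 311 from 234 [184, 185, 184, 183, 184, 184, 184, 184, 185, 182, 183, 184, 183, 184, 185, 186, 185, 177, 157, 141, 141, 145, 150, 157, 161, 158, 162, 184, 228, 246, 247, 248, 247, 247, 247, 247, 247, 247, 247, 246, 246, 246, 246, 246, 246, 246, 246, 246, 246, 246, 246, 245, 246, 246, 245, 231, 183, 164, 168, 174, 177, 181, 189, 227, 246, 249, 249, 248, 24
[... 552 characters left out ...]
, 55, 57, 57, 64, 88, 117, 128, 129, 131, 133, 139, 145, 164, 189, 197, 198, 198, 198, 198, 197, 197, 196, 196, 197, 197, 197, 196, 197, 196, 196, 196, 197, 197, 197, 198, 194, 179, 165, 158, 157, 157, 156, 157, 158, 158, 159, 159, 160, 160, 158, 155, 146, 138, 134, 132, 130, 130, 132, 132, 134, 135, 136, 134, 137, 139, 138, 138, 138, 137, 137, 138, 139, 137, 137, 137, 138, 142, 148, 150, 146, 144, 144, 133, 134, 136, 144, 157, 172, 178, 178, 178, 173, 164, 162, 162, 161, 161, 162, 163, 160, 157, 157, 157, 158, 157, 158, 157, 158, 156, 158, 158, 158, 157, 158, 156, 157, 159, 161, 161, 160, 159, 162, 161, 155, 147, 137, 134, 132, 131, 131, 126, 103, 72, 60, 59, 58, 57, 57, 55, 57, 53, 54, 54]
```

```bash
python3 -m pendant '[[[2,-45,0],[0,0,0]],[[2,-95,0],[0,0,0]],[[2,-145,0],[0,0,0]],[[2,-195,0],[0,0,0]],[[2,-240,0],[0,0,0]],[[2,-270,0],[0,0,0]],[[2,-278,0],[0,0,0]],[[2,-278,10],[0,0,0]]]'; python3 -m pendant '[[[0,0,15],[0,0,0]],[[0,0,25],[0,0,0]],[[0,0,29],[0,0,0]],[[0,0,29],[0,0,0]],[[0,0,29],[0,0,0]],[[0,0,29],[0,0,0]],[[0,0,29],[0,0,0]]]'
python3 -c "
from h import *
z=ctrl.observe()['tcp_pos'][2]; gearchk('w20.png',z,(.4375,.4385,.4395)); stackchk('w21.png')"
```

```text
time: 28.65
tcp_pos: [0.4403, -0.118, 0.0892]
tool_rot: [0.0, 0.001, 1.0, -0.0]
contact_force: [-0.2, 0.2, -1.4]
grip_width: 0.0462
grip_force: 62.0
time: 29.35
tcp_pos: [0.4405, -0.117, 0.0613]
tool_rot: [0.001, -0.0, 1.0, 0.0]
contact_force: [-0.0, -0.4, -0.8]
grip_width: 0.0462
grip_force: 62.0
[ 0.4405 -0.117   0.0613] [-0.  -0.4 -0.8]
0.4375 disc near bot/top 232.2 242.0 hub near bot/top,far 280.6 288.9 350.3 far 373.3
0.4385 disc near bot/top 234.9 244.9 hub near bot/top,far 283.4 291.8 353.0 far 375.7
0.4395 disc near bot/top 237.6 247.8 hub near bot/top,far 286.2 294.7 355.6 far 378.2
col 311 from 225 [236, 235, 235, 235, 234, 234, 234, 233, 234, 233, 233, 233, 232, 232, 232, 230, 208, 163, 157, 158, 173, 209, 232, 234, 233, 206, 148, 130, 123, 123, 127, 131, 137, 146, 154, 162, 173, 210, 235, 238, 237, 237, 237, 237, 237, 237, 237, 236, 236, 236, 236, 235, 236, 235, 235, 236, 236, 235, 235, 235, 235, 235, 235, 233, 214, 162, 143, 146, 151, 155, 144, 145, 196, 233, 240, 240, 239, 239, 238, 237, 237, 236, 236, 235, 234, 225, 190, 143, 137, 136, 137, 136, 139, 143, 135, 123, 12
[... 1103 characters left out ...]
49, 47, 47, 47]
[ 0.4404 -0.1171  0.0612] [-0.8 -0.7 -1.4]
0.4375 disc top 191.0 ring near bot 199.8 bore near/far 250.2 304.7
0.4385 disc top 193.2 ring near bot 202.0 bore near/far 252.5 306.9
0.4395 disc top 195.5 ring near bot 204.2 bore near/far 254.9 309.1
from 185 [183, 183, 181, 182, 181, 176, 159, 145, 169, 217, 242, 248, 247, 247, 247, 247, 246, 216, 92, 59, 59, 65, 75, 79, 81, 100, 129, 141, 145, 149, 158, 173, 212, 239, 245]
from 242 [164, 157, 157, 156, 157, 159, 159, 160, 152, 139, 129, 122, 124, 128, 134, 135, 144, 150, 161, 173, 211, 235, 238, 238]
from 297 [201, 234, 240, 240, 240, 238, 238, 237, 237, 237, 236, 235, 233, 226, 191, 144, 137, 136, 137, 136, 138, 142, 148, 138]
```

```bash
python3 -m pendant '[[[1.5,-0.7,5],[0,0,0]],[[1.5,-0.7,10],[0,0,0]],[[1.5,-0.7,14],[0,0,0]],[[1.5,-0.7,16],[0,0,0]],[[1.5,-0.7,17],[0,0,0]],[[1.5,-0.7,17],[0,0,0]],[[1.5,-0.7,17],[0,0,0]]]';python3 -m pendant '[[[0,0,0.5],[0,0,0]],[[0,0,0.5],[0,0,0]]]';python3 -m pendant '[[[0,0,0.5],[0,0,0]],[[0,0,0.5],[0,0,0]]]'
```

```text
time: 30.15
tcp_pos: [0.4388, -0.1179, 0.0438]
tool_rot: [0.0, -0.0, 1.0, -0.0]
contact_force: [0.4, 0.1, -1.3]
grip_width: 0.0466
grip_force: 62.0
time: 30.35
tcp_pos: [0.4387, -0.1178, 0.0434]
tool_rot: [0.0, -0.0, 1.0, 0.0]
contact_force: [0.1, 0.1, -1.0]
grip_width: 0.0462
grip_force: 62.0
time: 30.55
tcp_pos: [0.4387, -0.1178, 0.0429]
tool_rot: [0.0, -0.0, 1.0, 0.0]
contact_force: [-0.5, 0.1, -1.5]
grip_width: 0.0463
grip_force: 62.0
```

```bash
python3 -m pendant '[[[0,0,0.5],[0,0,0]],[[0,0,0.5],[0,0,0]]]';python3 -m pendant '[[[0,0,0.4],[0,0,0]],[[0,0,0.4],[0,0,0]]]';python3 -m pendant '[[[0,0,0.3],[0,0,0]],[[0,0,0.3],[0,0,0]]]'
```

```text
time: 30.75
tcp_pos: [0.4388, -0.118, 0.0425]
tool_rot: [0.0, -0.0, 1.0, -0.0]
contact_force: [-0.9, -0.9, 1.1]
grip_width: 0.046
grip_force: 62.3
time: 30.95
tcp_pos: [0.4389, -0.118, 0.0423]
tool_rot: [0.0, -0.0, 1.0, -0.0]
contact_force: [-1.6, -1.1, 6.0]
grip_width: 0.0463
grip_force: 62.7
time: 31.15
tcp_pos: [0.4389, -0.118, 0.0423]
tool_rot: [0.0, -0.0, 1.0, -0.0]
contact_force: [-1.6, -1.4, 6.7]
grip_width: 0.0462
grip_force: 63.0
```

The gear is down (6 N, at the expected height). Release, rise, and back off to +x so the wrist camera sees the whole stack.

```bash
python3 -m pendant '[[[0,0,-0.4],[0,0,0]],[[0,0,-0.4],[0,0,0]],[[0,0,-0.4],[0,0,0]],[[0,0,-0.4],[0,0,0]]]' 66; python3 -m pendant '[[[0,0,-10],[0,0,0]],[[0,0,-40],[0,0,0]],[[-20,0,-80],[0,0,0]],[[-50,0,-100],[0,0,0]],[[-60,0,-110],[0,0,0]],[[-60,0,-110],[0,0,0]],[[-60,0,-110],[0,0,0]],[[-60,0,-110],[0,0,0]]]'
python3 - <<'E'
from h import *
s,p,d,c,T=wr('w22.png'); print(s['tcp_pos'],s['time'])
u,v=proj(c,[.4387,-.1167,.03]); u,v=int(u),int(v); r0=max(0,v-80); print(u,v,r0)
cv2.imwrite('pics/w22c.png',cv2.resize(p[r0:r0+160,u-105:u+105,::-1],None,fx=3.7,fy=3.7,interpolation=cv2.INTER_CUBIC))
for n,x,z in(('plate',.045,.008),('disc',.032,.019),('ring',.028,.029),('brass',.028,.043),('gear',.0245,.055),('hub',.011,.062)):
    a=[proj(c,[.4387+dx,-.1167+dy,z]) for dx,dy in((-x,0),(x,0),(0,-x),(0,x))]
    print(n,'expected crop rows',[round((a[k][1]-r0)*3.7) for k in(0,1)],'cols',[round((a[k][0]-u+105)*3.7) for k in(2,3)])
E
```

```text
time: 31.55
tcp_pos: [0.4386, -0.1178, 0.0418]
tool_rot: [-0.0, 0.0, 1.0, 0.0]
contact_force: [0.2, -0.1, -0.9]
grip_width: 0.0657
grip_force: 0.0
time: 32.35
tcp_pos: [0.4969, -0.1179, 0.1511]
tool_rot: [-0.001, 0.0, 1.0, 0.0]
contact_force: [0.2, 0.2, -0.6]
grip_width: 0.0662
grip_force: 0.0
[ 0.49694372 -0.1178528   0.1510519 ] 32.35
311 132 52
plate expected crop rows [25, 540] cols [140, 640]
disc expected crop rows [99, 479] cols [205, 575]
ring expected crop rows [119, 464] cols [222, 558]
brass expected crop rows [112, 476] cols [213, 567]
gear expected crop rows [130, 465] cols [227, 553]
hub expected crop rows [225, 380] cols [315, 465]
```

View pics/w22c.png

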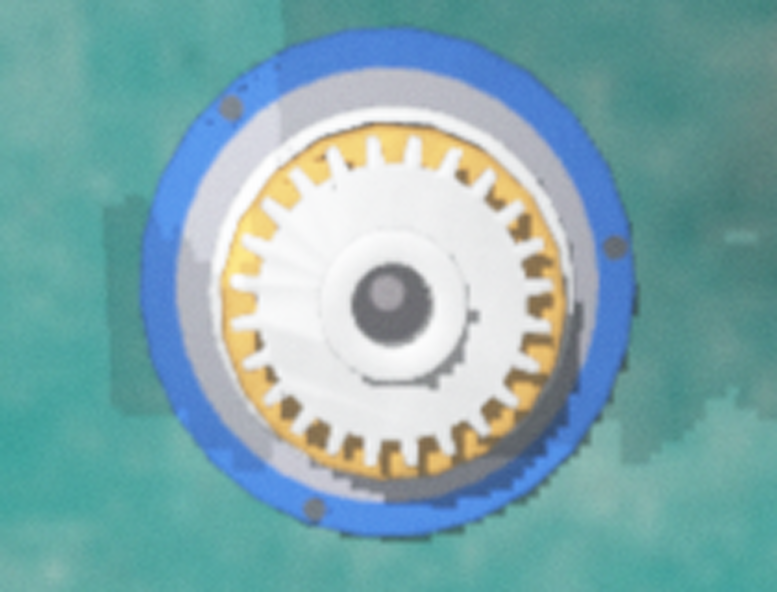

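The stack is flat and concentric to about 1 mm. In the crop, the plate spans rows 27–539, the brass 122–478, the gear 135–467 and the hub 230–382, all within about 10 crop px (roughly 1 mm) of the expected rows. The gripper is clear of everything, so I'll hand in.

```bash
python3 -c "
from rig import workorder; print(workorder.hand_in())"
```

```text
the job is handed in; nothing more can be done
None
```

The flange, black ring, brass ring and gear are stacked on the blue plate in that order, centred to within about 1 mm; everything was released and the job handed in at about 32 s, with no verdict returned.

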